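# Set out the arbor press pushers by size

## Task

Set out the four press pushers on the tooling board in order of size, one standing upright and centred on each black pad: the one with the largest head on the pad nearest the blue arbor press, then the next smaller, and so on to the smallest at the far end. Leave the glass jar standing where it is.

Things in the scene. Friction and masses are not known exactly. Their poses are not given: they have to be found in the camera images.
- pusher_24: Press pusher with the smallest of the four heads (24, 38, 52, 66 mm): white plastic disc 24 mm in diameter, 20 mm thick, flat on the bench, and from its centre a steel shank standing up, 16 mm in diameter, 40 mm long (60 mm tall in all, about 75 g). Origin: centre of the head's underside; z up the shank. Grip the shank from above, from any side.
- pusher_38: Press pusher with the second smallest of the four heads (24, 38, 52, 66 mm): white plastic disc 38 mm in diameter, 20 mm thick, flat on the bench, and from its centre a steel shank standing up, 16 mm in diameter, 40 mm long (60 mm tall in all, about 90 g). Origin: centre of the head's underside; z up the shank. Grip the shank from above, from any side.
- pusher_52: Press pusher with the second largest of the four heads (24, 38, 52, 66 mm): white plastic disc 52 mm in diameter, 20 mm thick, flat on the bench, and from its centre a steel shank standing up, 16 mm in diameter, 40 mm long (60 mm tall in all, about 120 g). Origin: centre of the head's underside; z up the shank. Grip the shank from above, from any side.
- pusher_66: Press pusher with the largest of the four heads (24, 38, 52, 66 mm): white plastic disc 66 mm in diameter, 20 mm thick, flat on the bench, and from its centre a steel shank standing up, 16 mm in diameter, 40 mm long (60 mm tall in all, about 155 g). Origin: centre of the head's underside; z up the shank. Grip the shank from above, from any side.
- pad_a: Black rubber pad, 70 mm in diameter, 3 mm thick, fixed on the pale wooden tooling board (86 x 380 mm, 18 mm thick): the one at the robot's right end (-y). The four identical pads form a straight row roughly along y, 90 mm apart. Origin: centre of the pad's upper face, 21 mm above the bench; z up.
- pad_b: Black rubber pad, 70 mm in diameter, 3 mm thick, fixed on the pale wooden tooling board (86 x 380 mm, 18 mm thick): second from the robot's right. The four identical pads form a straight row roughly along y, 90 mm apart. Origin: centre of the pad's upper face, 21 mm above the bench; z up.
- pad_c: Black rubber pad, 70 mm in diameter, 3 mm thick, fixed on the pale wooden tooling board (86 x 380 mm, 18 mm thick): second from the robot's left. The four identical pads form a straight row roughly along y, 90 mm apart. Origin: centre of the pad's upper face, 21 mm above the bench; z up.
- pad_d: Black rubber pad, 70 mm in diameter, 3 mm thick, fixed on the pale wooden tooling board (86 x 380 mm, 18 mm thick): the one at the robot's left end (+y). The four identical pads form a straight row roughly along y, 90 mm apart. Origin: centre of the pad's upper face, 21 mm above the bench; z up.
- anvil (a point): Centre of the top of the round steel anvil plate, 68 mm above the bench, on the front of the blue arbor press (fixed; base 250 x 120 mm, about 0.5 m tall, steel ram and lever). The press stands beyond one end of the tooling board, at the robot's left (+y) or right (-y) from start to start; a white box-shaped cleaner with black lid, 190 mm tall, beyond the other.
- jar: Clear glass jar with a steel cap, loose, 60 mm in diameter and 85 mm tall, standing among the pushers. Origin: centre of its underside; z up.
There are look-alikes about, which are no part of the job. Leave any pink look-alike of the pusher_66 alone. What is shaped like the pusher_52 but pink is not meant.

How it is judged:
At the end, for the whole second after the job is handed in: Each pusher stands upright (within 0.1 rad), released and at rest, resting on its own pad (height within -4 to +5 mm) and centred within 12 mm: 66 mm head on the pad nearest the press, then 52, 38, and 24 on the farthest pad (((world y of anvil above 0 m and horizontal distance between pusher_24 and pad_a below 0.012 m and z of pusher_24 in the frame of pad_a between -0.004 and 0.005 m and horizontal distance between pusher_38 and pad_b below 0.012 m and z of pusher_38 in the frame of pad_b between -0.004 and 0.005 m and horizontal distance between pusher_52 and pad_c below 0.012 m and z of pusher_52 in the frame of pad_c between -0.004 and 0.005 m and horizontal distance between pusher_66 and pad_d below 0.012 m and z of pusher_66 in the frame of pad_d between -0.004 and 0.005 m) or (world y of anvil below 0 m and horizontal distance between pusher_66 and pad_a below 0.012 m and z of pusher_66 in the frame of pad_a between -0.004 and 0.005 m and horizontal distance between pusher_52 and pad_b below 0.012 m and z of pusher_52 in the frame of pad_b between -0.004 and 0.005 m and horizontal distance between pusher_38 and pad_c below 0.012 m and z of pusher_38 in the frame of pad_c between -0.004 and 0.005 m and horizontal distance between pusher_24 and pad_d below 0.012 m and z of pusher_24 in the frame of pad_d between -0.004 and 0.005 m)) and angle between each of pusher_24, pusher_38, pusher_52, pusher_66's own z axis and vertical below 0.1 rad and linear speed of each of pusher_24, pusher_38, pusher_52, pusher_66 below 0.02 m/s and contact force between the fingers and pusher_24 below 0.05 N and contact force between the fingers and pusher_38 below 0.05 N and contact force between the fingers and pusher_52 below 0.05 N and contact force between the fingers and pusher_66 below 0.05 N); the robot touches nothing.
It fails at once if the glass jar is pushed more than 40 mm from its place or tipped by more than 0.3 rad (distance of jar from where it was at the start of the episode above 0.04 m or angle between jar's own z axis and vertical above 0.3 rad).
It also fails if it takes over 96 s, if anything falls off the work surface, if the arm or the gripper's body presses on something with over 40 N, if the wrist force passes 120 N, or if a joint passes its speed limit or range.

## Robot

A 7-joint arm with a two-finger parallel gripper is mounted at the origin on the work surface. World frame = base frame: x ahead of the robot, y to its left, z up, the work surface at z = 0. Lengths are in m, angles in rad, forces in N, time in s.
With the tool pointing down it reaches from about 0.35 to 0.9 m from the base axis. Payload 19.9 kg.
Tool frame: the origin (TCP) lies midway between the tips of the shut fingers; the grasp point (between the pads) lies 19 mm behind it; z points along the fingers, y is the line along which they close (so a half turn about z gives the same grasp; the last joint's range is limited). The gripper opens to 85 mm and grips with 20 to 120 N. Pads are 22 mm wide; open, the fingers measure 114 mm over their backs; the gripper's body (76 mm by 85 mm) begins 54 mm behind the grasp point. The pads swing forward as they close: fully open they stand 13 mm farther back than shut.
Start: joints at [1.308, 0.417, -0.01, 1.614, 0.005, 1.111, -0.053], TCP at [0.137, -0.61, 0.231] pointing down, gripper open.
Joint ranges: [-2.81, 2.81], [-0.39, 2.02], [-1.27, 1.25], [0.06, 2.57], [-1.19, 4.33], [0.19, 2], [-2.82, 2.82]. Speed limits (rad/s): [1.89, 1.89, 2.39, 2.39, 3.01, 3.01, 3.01].

## Interface

Orientations are given as a rotation vector (axis times angle).
In Python, from workcell import robot gives the robot as it stands.
- The arm moves only by the tool apply_moves, never from a script. Its argument "commands" is a list of rows, each an object of numbers: "dx", "dy", "dz": the shift along the tool's x, y, z normalised to -1 to 1, where 1 is 200 mm; "wx", "wy", "wz": the turn, a rotation vector about the tool's x, y, z normalised to -1 to 1, where 1 is pi/4 rad; "claw": the opening, from -1 (shut) to 1 (fully open). A call has 1 to 5 rows; each row is the pose to reach, as a shift and turn from the pose commanded when the call began, along the tool's axes at that moment; what a row does not reach only later rows make up. A row lasts 1/12 s, in which the tool goes at most 41.7 mm and 7.16 degrees, less where a joint would pass 70% of its speed; a pose out of reach is approached as far as the arm can. A call with a number of a shift or a turn outside -1 to 1 is refused whole. A call with a gripper value outside its range is refused whole. The fingers move at their own pace and stop on an object; the grip force is fixed at half the most. Time passes only in rows, so rows that repeat a pose let the fingers close. It gives the time, the measured TCP pose, the force, the opening and the grip force at its end, in the units of the state.
- robot.state(): the state, without advancing time (a new reading comes with each control period).
- robot.get_image(name): name is "scene" or "top"; returns (picture, depth): 420x560x3 uint8, red, green, blue; 420x560 float32, m along the optical axis (not along the pixel's ray), 0 where there is no reading.
- robot.camera_params(name): a dict with "intrinsics" (3x3 intrinsics, pixels), "xyz" and "attitude" of the camera in the world. Camera axes: x right, y down, z forward; pixel columns grow to the right and rows downward; lengths in m; the calibration is good to about 2 mm. A picture is of the moment at which its call begins. camera_params takes no time and is no camera call.
- robot.close_job(): hands the job in; it is judged then, once.
The state is a dict: "time_s": time; "joints": joint angles; "joint_vel": joint speeds; "joint_efforts": joint torques, N m; "tool_pos": TCP position; "orientation": TCP orientation; "wrist_force": force on the tool from outside, world axes, zero at the start; "moment": the same for the moment, N m; "grip_width": opening from 0.0 (shut) to 1.0 (fully open); "finger_force": force on a finger pad.
Only numpy, scipy, OpenCV 4.12 (cv2) and the standard library are available. Lean on these libraries where they do the work, as an engineer would, in place of code of your own. Each camera call takes 0.05 s, during which the arm holds its last target. There are 200 camera calls.

## Working session

There is one attempt and no reset: what is moved stays moved. The work goes in short steps, Python scripts to look and compute and a tool call to move; the robot and the scene stay as the last step left them, time stands still between calls to the robot, and variables do not carry over. Pictures are saved under pics/ and viewed, at most 14 in all, crops included, and the job is handed in when it is done.

Besides the shell and the picture viewer there is one more tool, called after ">>>" by a JSON object that holds its "fn" and its "kwargs". apply_moves: Moves the arm, as the interface text tells. Its arguments: {"type":"object","properties":{"commands":{"type":"array"}},"required":["commands"]}

```bash
mkdir -p pics; cat > h.py <<'E'
import numpy as np, cv2
from workcell import robot
from scipy.spatial.transform import Rotation as R
def cam(n):
    p=robot.camera_params(n); K=np.array(p["intrinsics"]); a=np.array(p["attitude"],float)
    M=a if a.shape==(3,3) else (R.from_rotvec(a).as_matrix() if a.size==3 else R.from_quat(a).as_matrix())
    return K,np.array(p["xyz"]),M
def px(n,u,v,z):
    "pixel ray with plane of height z"
    K,t,M=cam(n); d=M@np.linalg.inv(K)@np.array([u,v,1.]); return t+d*(z-t[2])/d[2]
def cloud(n,D):
    K,t,M=cam(n); v,u=np.mgrid[:D.shape[0],:D.shape[1]]
    P=np.stack([(u-K[0,2])/K[0,0]*D,(v-K[1,2])/K[1,1]*D,D],-1); return P@M.T+t
E
python3 - <<'E'
from h import *
for n in ("top","scene"):
    print(n,robot.camera_params(n))
    I,D=robot.get_image(n); np.savez(f"{n}0.npz",I=I,D=D)
    cv2.imwrite(f"pics/{n}0.png",cv2.resize(I[:,:,::-1],(800,600),interpolation=cv2.INTER_CUBIC))
print(robot.state())
E
```

```text
top {'intrinsics': array([[488.37513205,   0.        , 282.05910448],
       [  0.        , 488.37513205, 215.34003293],
       [  0.        ,   0.        ,   1.        ]]), 'xyz': array([0.23420652, 0.01156595, 1.72687361]), 'attitude': array([-2.16158551,  2.11741866, -0.18308757])}
scene {'intrinsics': array([[473.1249537 ,   0.        , 278.653356  ],
       [  0.        , 473.1249537 , 214.22914585],
       [  0.        ,   0.        ,   1.        ]]), 'xyz': array([ 1.00853655, -0.45959526,  1.15647009]), 'attitude': array([-2.38278692, -1.08723486,  0.29376816])}
{'time_s': 0.1, 'joints': array([ 1.30849506,  0.41788275, -0.01030828,  1.61410605,  0.00469765,
        1.11069986, -0.05300655]), 'joint_vel': array([-6.07539573e-04, -1.47523256e-03, -1.21798302e-04, -3.16039715e-03,
        1.36251926e-03, -4.49886792e-04, -8.96892094e-05]), 'joint_efforts': array([ 6.00836538e-04, -8.65821648e+01,  6.79834876e-01, -4.35636878e+01,
        1.90772326e-02,  5.00690236e-03, -3.70749729e-05]), 'tool_pos': array([ 0.13680973, -0.60952675,  0.23074582]), 'orientation': array([-3.12141844e+00, -3.46021680e-01,  3.10379552e-04]), 'wrist_force': array([ 0.44315248, -0.40257349,  0.39255265]), 'moment': array([0.02662065, 0.01437975, 0.02805305]), 'finger_force': 0.0, 'grip_width': 1.0002110572780338}
```

View pics/top0.png

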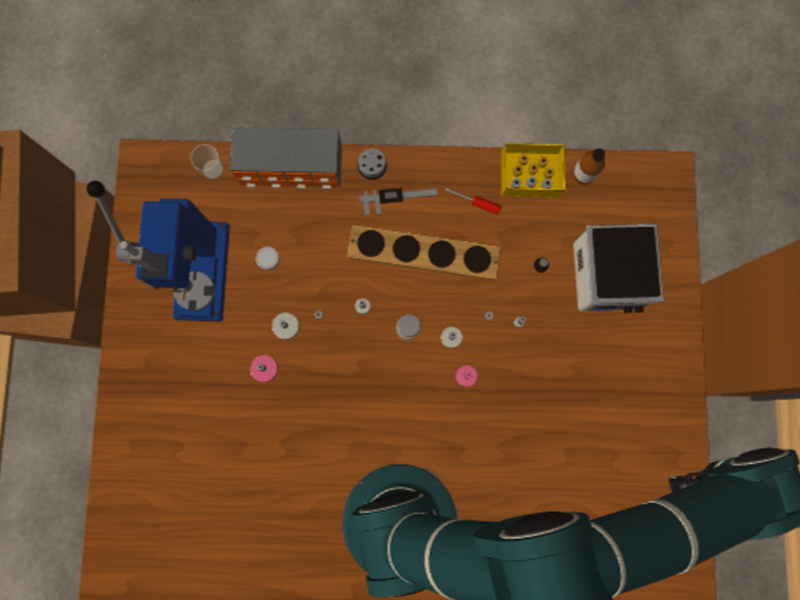

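View pics/scene0.png

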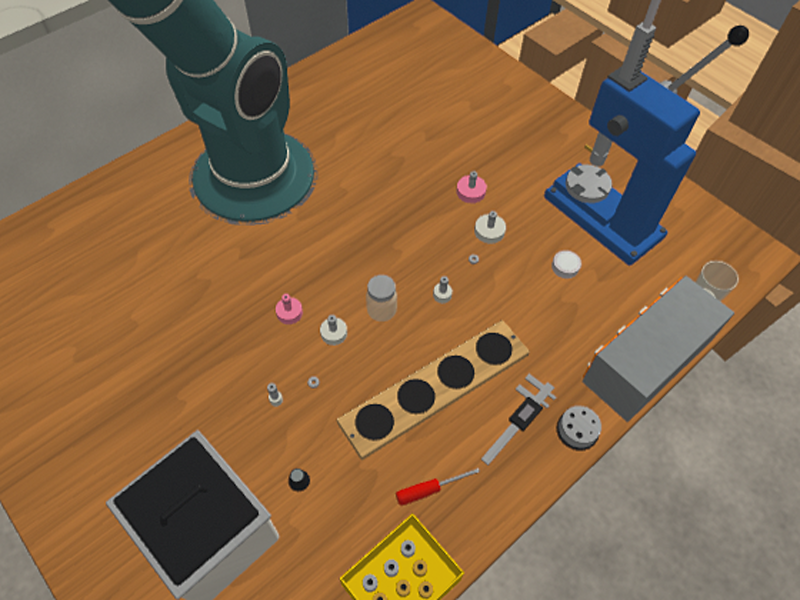

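Top view at 800x600: the press is at the left (+y), so 66→pad_d, 52→pad_c, 38→pad_b, 24→pad_a. The candidates are:
- White shanked pushers at (285,325), (452,337), (363,306) and (520,322).
- Jar at (408,326).
- Pink look-alikes at (263,368) and (466,376), which I'll leave alone.
- A shankless white disc at (267,258) and nuts at (318,314) and (489,315), which aren't part of the job.

Next I'll measure these and confirm them in a crop.

```bash
cat > meas.py <<'E'
from h import *
# top-down orthophoto on plane z from a camera: 1 mm per pixel
def ortho(n,I,z,x0,x1,y0,y1,s=1000):
    K,t,M=cam(n); H=int((x1-x0)*s);W=int((y1-y0)*s)
    r,c=np.mgrid[:H,:W]; X=np.stack([x1-r/s,y1-c/s,np.full(r.shape,z)],-1)
    p=(X-t)@M@K.T; p=(p/p[...,2:]).astype(np.float32)
    return cv2.remap(I,p[...,0],p[...,1],cv2.INTER_CUBIC)
def circ(mask,x1,y1,lo,hi,s=1000):
    mask=cv2.morphologyEx(mask.astype(np.uint8),cv2.MORPH_CLOSE,np.ones((9,9)))
    out=[]
    for c in cv2.findContours(mask,cv2.RETR_EXTERNAL,cv2.CHAIN_APPROX_NONE)[0]:
        (u,v),r=cv2.minEnclosingCircle(c); m=cv2.moments(c)
        if lo<r*2<hi: out.append((round(x1-m['m01']/m['m00']/s,4),round(y1-m['m10']/m['m00']/s,4),round(2*(m['m00']/np.pi)**.5,1),round(2*r,1)))
    return sorted(out,key=lambda a:a[1])
E
python3 - <<'E'
from meas import *
b=(.35,.85,-.35,.35)
for n in("top","scene"):
    I=np.load(n+"0.npz")["I"]
    o=ortho(n,I,.02,*b); h=cv2.cvtColor(o,cv2.COLOR_RGB2HSV)
    print(n,"white",circ((h[...,1]<70)&(h[...,2]>140),b[1],b[3],15,90))
    print(n,"pink",circ((h[...,0]>160)&(h[...,1]>80)&(h[...,2]>140),b[1],b[3],15,90))
    o2=ortho(n,I,.021,*b)
    print(n,"pad",circ(o2.max(-1)<50,b[1],b[3],40,90))
    cv2.imwrite(f"pics/o_{n}.png",o[:,:,::-1])
for n in("top","scene"):
    f=np.load(n+"0.npz");P=cloud(n,f["D"]).reshape(-1,3)
    q=P[(P[:,2]>.045)&(P[:,2]<.075)&(P[:,0]>.35)&(P[:,0]<.65)&(abs(P[:,1])<.35)]
    lab=[]
    while len(q):
        k=np.linalg.norm(q[:,:2]-q[0,:2],axis=1)<.04
        if k.sum()>2: lab.append((q[k].mean(0).round(3).tolist(),int(k.sum())))
        q=q[~k]
    print(n,lab)
E
```

```text
top white [(0.4856, -0.2783, 10.9, 18.7), (0.4454, -0.118, 48.8, 52.2), (0.4619, 0.0132, 5.6, 26.0), (0.5196, 0.1034, 34.1, 36.5), (0.8249, 0.2047, 10.6, 17.3), (0.8455, 0.2106, 13.3, 17.6), (0.8252, 0.2687, 9.8, 16.1), (0.8435, 0.2771, 11.4, 17.5), (0.4658, 0.2929, 61.8, 64.8), (0.8259, 0.3338, 10.8, 17.3), (0.6376, 0.3371, 40.6, 54.1), (0.8454, 0.3426, 13.0, 17.9)]
top pink [(0.3617, -0.1557, 35.5, 50.5), (0.3709, 0.3286, 39.0, 57.3)]
top pad [(0.6444, -0.1808, 64.0, 66.2), (0.6561, -0.0914, 63.7, 65.8), (0.6678, -0.0024, 63.8, 65.9), (0.8052, 0.0399, 47.5, 63.0), (0.6796, 0.0869, 64.0, 65.8)]
scene white [(0.6305, -0.3416, 8.0, 18.4), (0.8443, -0.3196, 13.5, 21.6), (0.4809, -0.2842, 21.6, 44.2), (0.8428, -0.2795, 19.4, 23.4), (0.5091, -0.2155, 18.9, 21.2), (0.8152, -0.1332, 16.1, 72.2), (0.4447, -0.1181, 52.0, 60.3), (0.819, -0.04, 39.9, 88.1), (0.4323, 0.0167, 55.1, 71.1), (0.7932, 0.0855, 43.3, 73.1), (0.5163, 0.1055, 39.6, 54.1), (0.5025, 0.2056, 18.7, 20.9), (0.4647, 0.2931, 65.8, 75.3), (0.6349, 0.3364, 43.1, 58.4)]
scene pink [(0.364, -0.1566, 38.9, 52.5), (0.3721, 0.3291, 42.6, 60.8)]
scene pad [(0.6434, -0.181, 65.2, 66.7), (0.6552, -0.0919, 65.0, 66.8), (0.667, -0.0026, 65.2, 67.2), (0.8101, 0.0345, 47.9, 65.8), (0.6786, 0.0865, 65.1, 66.9)]
top [([0.518, 0.101, 0.06], 18), ([0.486, -0.287, 0.059], 22), ([0.464, 0.29, 0.058], 21), ([0.455, 0.011, 0.057], 16), ([0.45, -0.033, 0.062], 17), ([0.444, -0.119, 0.061], 18), ([0.437, -0.009, 0.059], 15), ([0.359, 0.337, 0.059], 21), ([0.354, -0.158, 0.059], 13)]
scene [([0.362, 0.337, 0.056], 32), ([0.466, 0.289, 0.056], 32), ([0.521, 0.1, 0.056], 36), ([0.488, -0.015, 0.059], 90), ([0.467, -0.037, 0.057], 65), ([0.356, -0.159, 0.057], 31), ([0.447, -0.121, 0.056], 40), ([0.49, -0.288, 0.058], 42)]
```

View pics/o_top.png

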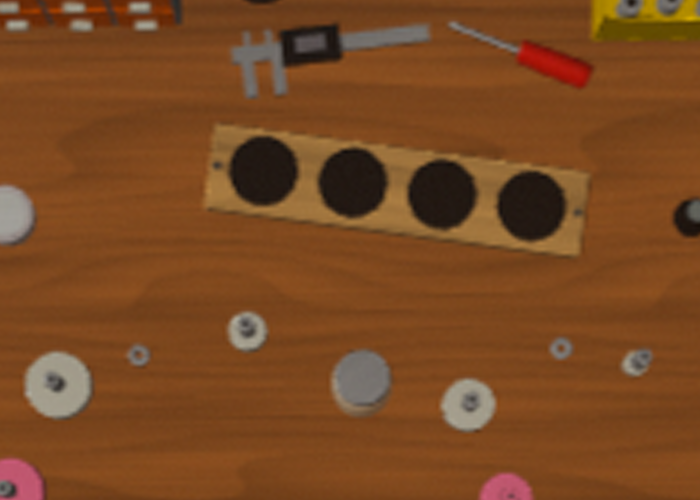

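View pics/o_scene.png

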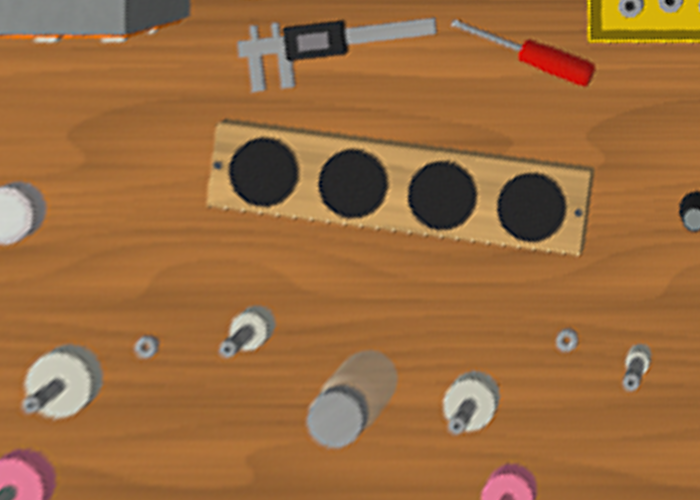

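All the identities are clear: 66 at (0.465,0.292), 52 at (0.445,-0.118), 38 at (0.5195,0.103), 24 at (0.487,-0.287). The pads are a (0.644,-0.181), b (0.656,-0.092), c (0.667,-0.0025) and d (0.679,0.087). First move: square the tool with the world axes and head for the 24.

>>> {"fn": "apply_moves", "kwargs": {"commands": [{"dx": 0.7, "dy": -0.56, "wz": 0.281, "claw": 0.2}, {"dx": 0.7, "dy": -0.56, "wz": 0.281, "claw": 0.2}, {"dx": 0.7, "dy": -0.56, "wz": 0.281, "claw": 0.2}, {"dx": 0.7, "dy": -0.56, "wz": 0.281, "claw": 0.2}, {"dx": 0.7, "dy": -0.56, "wz": 0.281, "claw": 0.2}]}}

```text
validation failed for argument at $.co...
```

>>> {"fn": "apply_moves", "kwargs": {"commands": [{"dx": 0.7, "dy": -0.56, "dz": 0.0, "wx": 0.0, "wy": 0.0, "wz": 0.281, "claw": 0.2}, {"dx": 0.7, "dy": -0.56, "dz": 0.0, "wx": 0.0, "wy": 0.0, "wz": 0.281, "claw": 0.2}, {"dx": 0.7, "dy": -0.56, "dz": 0.0, "wx": 0.0, "wy": 0.0, "wz": 0.281, "claw": 0.2}, {"dx": 0.7, "dy": -0.56, "dz": 0.0, "wx": 0.0, "wy": 0.0, "wz": 0.281, "claw": 0.2}, {"dx": 0.7, "dy": -0.56, "dz": 0.0, "wx": 0.0, "wy": 0.0, "wz": 0.281, "claw": 0.2}]}}

```text
time_s: 0.52
tool_pos: [0.2529, -0.4652, 0.2312]
orientation: [-3.14, -0.009, -0.001]
wrist_force: [1.3, 0.6, -0.4]
grip_width: 0.597
finger_force: 0.0
```

>>> {"fn": "apply_moves", "kwargs": {"commands": [{"dx": 0.6, "dy": -0.46, "dz": 0.0, "wx": 0.0, "wy": 0.0, "wz": 0.0, "claw": 0.2}, {"dx": 0.6, "dy": -0.46, "dz": 0.0, "wx": 0.0, "wy": 0.0, "wz": 0.0, "claw": 0.2}, {"dx": 0.6, "dy": -0.46, "dz": 0.0, "wx": 0.0, "wy": 0.0, "wz": 0.0, "claw": 0.2}, {"dx": 0.6, "dy": -0.46, "dz": 0.0, "wx": 0.0, "wy": 0.0, "wz": 0.0, "claw": 0.2}]}}

```text
time_s: 0.85
tool_pos: [0.3719, -0.3747, 0.2313]
orientation: [-3.141, -0.005, -0.001]
wrist_force: [0.3, 0.6, 0.0]
grip_width: 0.6
finger_force: 0.0
```

>>> {"fn": "apply_moves", "kwargs": {"commands": [{"dx": 0.59, "dy": -0.455, "dz": 0.55, "wx": 0.0, "wy": 0.0, "wz": 0.0, "claw": 0.2}, {"dx": 0.59, "dy": -0.455, "dz": 0.55, "wx": 0.0, "wy": 0.0, "wz": 0.0, "claw": 0.2}, {"dx": 0.59, "dy": -0.455, "dz": 0.55, "wx": 0.0, "wy": 0.0, "wz": 0.0, "claw": 0.2}, {"dx": 0.59, "dy": -0.455, "dz": 0.55, "wx": 0.0, "wy": 0.0, "wz": 0.0, "claw": 0.2}, {"dx": 0.59, "dy": -0.455, "dz": 0.55, "wx": 0.0, "wy": 0.0, "wz": 0.0, "claw": 0.2}]}}

```text
time_s: 1.27
tool_pos: [0.4888, -0.2827, 0.1182]
orientation: [-3.139, -0.006, 0.003]
wrist_force: [0.1, 0.5, -0.6]
grip_width: 0.604
finger_force: 0.0
```

>>> {"fn": "apply_moves", "kwargs": {"commands": [{"dx": 0.0, "dy": 0.0, "dz": 0.0, "wx": 0.0, "wy": 0.0, "wz": 0.0, "claw": 0.2}, {"dx": 0.0, "dy": 0.0, "dz": 0.0, "wx": 0.0, "wy": 0.0, "wz": 0.0, "claw": 0.2}, {"dx": 0.0, "dy": 0.0, "dz": 0.0, "wx": 0.0, "wy": 0.0, "wz": 0.0, "claw": 0.2}]}}

```text
time_s: 1.52
tool_pos: [0.4865, -0.2875, 0.1215]
orientation: [3.141, -0.001, -0.0]
wrist_force: [-1.3, -0.6, 0.5]
grip_width: 0.599
finger_force: 0.0
```

```bash
python3 - <<'E'
from h import *
s=robot.state(); print(s['time_s'],s['tool_pos'],s['orientation'],s['joints'])
for n in ("top","scene"):
    I,D=robot.get_image(n); np.savez(f"{n}1.npz",I=I,D=D)
I=np.load("scene1.npz")["I"]; cv2.imwrite("pics/s1.png",cv2.resize(I[180:340,100:313,::-1],(800,600),interpolation=cv2.INTER_CUBIC))
E
```

```text
1.5167 [ 0.48646979 -0.28753468  0.12148558] [ 3.14129412e+00 -9.12903021e-04 -4.35779967e-04] [ 0.62677493  0.4483056  -0.18519935  1.85466842  0.1071217   0.84828903
 -1.18285666]
```

View pics/s1.png

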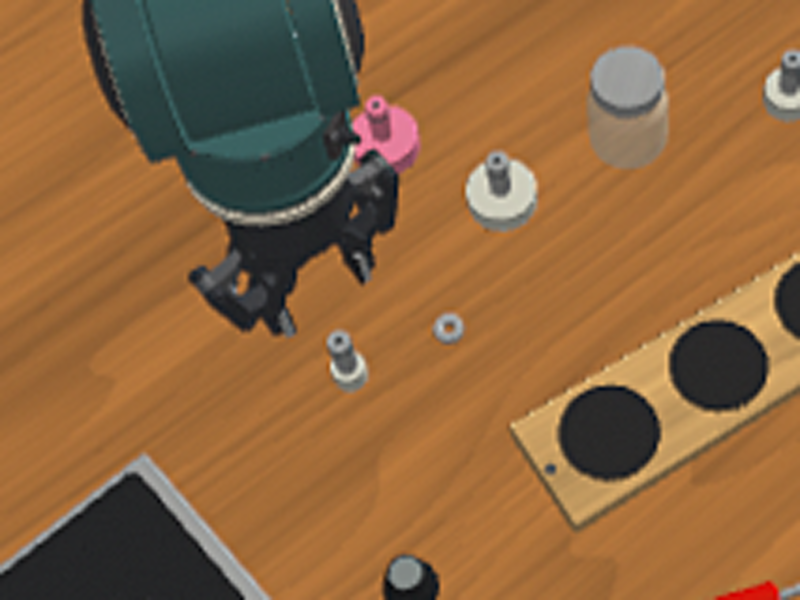

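The crop shows the fingers above and behind the 24 pusher: shank top at (340,340), head at (349,372). The 52 shank top is at (498,160). I'll check the shank tops by ray.

```bash
python3 - <<'E'
from h import *
c=lambda a,b:(100+a*213/800-.4,180+b*160/600-.4)
print("24",px("scene",*c(340,340),.06)[:2],"52",px("scene",*c(498,160),.06)[:2])
# top orthophoto px (1mm) head plane -> raw pixel positions already on z=.02; shank tops re-projected
K,t,M=cam("top")
for nm,u,v in(("66",55,382),("38",247,328),("52",470,402),("24",644,356)):
    P=np.array([.85-v/1e3,.35-u/1e3,.02]); Q=t+(P-t)*(.06-t[2])/(.02-t[2]); print(nm,Q[:2])
for nm,u,v in(("66",30,404),("38",227,348),("52",457,425),("24",631,382)):
    K,t,M=cam("scene");P=np.array([.85-v/1e3,.35-u/1e3,.02]); Q=t+(P-t)*(.06-t[2])/(.02-t[2]); print("s",nm,Q[:2])
P=np.array([.85-.378,.35-.362,.02]);K,t,M=cam("top");print("jar",t+(P-t)*(.085-t[2])/(.02-t[2]))
E
```

```text
24 [ 0.48694253 -0.2855877 ] 52 [ 0.44524833 -0.1176329 ]
66 [0.46252113 0.28835782]
38 [0.51525566 0.10085727]
52 [ 0.44298982 -0.1169168 ]
24 [ 0.48791183 -0.28683917]
s 66 [0.46579943 0.29256082]
s 38 [0.51982842 0.10249457]
s 52 [ 0.44553856 -0.11941019]
s 24 [ 0.4870251  -0.28728596]
jar [ 0.46294451 -0.01110258  0.085     ]
```

>>> {"fn": "apply_moves", "kwargs": {"commands": [{"dx": 0.0, "dy": 0.0, "dz": 0.17, "wx": 0.0, "wy": 0.0, "wz": 0.0, "claw": 0.2}, {"dx": 0.0, "dy": 0.0, "dz": 0.33, "wx": 0.0, "wy": 0.0, "wz": 0.0, "claw": 0.2}, {"dx": 0.0, "dy": 0.0, "dz": 0.43, "wx": 0.0, "wy": 0.0, "wz": 0.0, "claw": 0.2}, {"dx": 0.0, "dy": 0.0, "dz": 0.475, "wx": 0.0, "wy": 0.0, "wz": 0.0, "claw": 0.2}, {"dx": 0.0, "dy": 0.0, "dz": 0.475, "wx": 0.0, "wy": 0.0, "wz": 0.0, "claw": 0.2}]}}

```text
time_s: 2.03
tool_pos: [0.4858, -0.287, 0.0252]
orientation: [-3.141, 0.001, 0.003]
wrist_force: [0.2, -0.6, 0.3]
grip_width: 0.599
finger_force: 0.0
```

>>> {"fn": "apply_moves", "kwargs": {"commands": [{"dx": 0.0, "dy": 0.0, "dz": 0.0, "wx": 0.0, "wy": 0.0, "wz": 0.0, "claw": 0.0}, {"dx": 0.0, "dy": 0.0, "dz": 0.0, "wx": 0.0, "wy": 0.0, "wz": 0.0, "claw": -0.5}, {"dx": 0.0, "dy": 0.0, "dz": 0.0, "wx": 0.0, "wy": 0.0, "wz": 0.0, "claw": -1}, {"dx": 0.0, "dy": 0.0, "dz": 0.0, "wx": 0.0, "wy": 0.0, "wz": 0.0, "claw": -1}, {"dx": 0.0, "dy": 0.0, "dz": 0.0, "wx": 0.0, "wy": 0.0, "wz": 0.0, "claw": -1}]}}

```text
time_s: 2.45
tool_pos: [0.4877, -0.2874, 0.0277]
orientation: [3.14, -0.0, 0.003]
wrist_force: [-1.7, 0.0, 9.5]
grip_width: 0.168
finger_force: 58.3
```

>>> {"fn": "apply_moves", "kwargs": {"commands": [{"dx": 0.0, "dy": 0.0, "dz": 0.0, "wx": 0.0, "wy": 0.0, "wz": 0.0, "claw": -1}, {"dx": 0.0, "dy": 0.0, "dz": 0.0, "wx": 0.0, "wy": 0.0, "wz": 0.0, "claw": -1}, {"dx": 0.0, "dy": 0.0, "dz": 0.0, "wx": 0.0, "wy": 0.0, "wz": 0.0, "claw": -1}, {"dx": 0.0, "dy": 0.0, "dz": 0.0, "wx": 0.0, "wy": 0.0, "wz": 0.0, "claw": -1}]}}

```text
time_s: 2.78
tool_pos: [0.4877, -0.2874, 0.0277]
orientation: [3.14, 0.0, 0.003]
wrist_force: [-1.3, 0.1, 9.1]
grip_width: 0.172
finger_force: 58.3
```

>>> {"fn": "apply_moves", "kwargs": {"commands": [{"dx": 0.0, "dy": 0.0, "dz": -0.15, "wx": 0.0, "wy": 0.0, "wz": 0.0, "claw": -1}, {"dx": 0.0, "dy": 0.0, "dz": -0.35, "wx": 0.0, "wy": 0.0, "wz": 0.0, "claw": -1}, {"dx": 0.0, "dy": 0.0, "dz": -0.5, "wx": 0.0, "wy": 0.0, "wz": 0.0, "claw": -1}, {"dx": 0.0, "dy": 0.0, "dz": -0.5, "wx": 0.0, "wy": 0.0, "wz": 0.0, "claw": -1}]}}

```text
time_s: 3.12
tool_pos: [0.4895, -0.2882, 0.1328]
orientation: [3.137, 0.0, 0.012]
wrist_force: [1.1, -0.1, -0.5]
grip_width: 0.169
finger_force: 58.5
```

>>> {"fn": "apply_moves", "kwargs": {"commands": [{"dx": 0.18, "dy": -0.12, "dz": 0.0, "wx": 0.0, "wy": 0.0, "wz": 0.0, "claw": -1}, {"dx": 0.36, "dy": -0.24, "dz": 0.0, "wx": 0.0, "wy": 0.0, "wz": 0.0, "claw": -1}, {"dx": 0.53, "dy": -0.36, "dz": 0.0, "wx": 0.0, "wy": 0.0, "wz": 0.0, "claw": -1}, {"dx": 0.68, "dy": -0.46, "dz": 0.0, "wx": 0.0, "wy": 0.0, "wz": 0.0, "claw": -1}, {"dx": 0.785, "dy": -0.53, "dz": 0.0, "wx": 0.0, "wy": 0.0, "wz": 0.0, "claw": -1}]}}

```text
time_s: 3.53
tool_pos: [0.6468, -0.1773, 0.127]
orientation: [-3.141, -0.004, -0.003]
wrist_force: [0.1, -0.0, -0.4]
grip_width: 0.171
finger_force: 58.6
```

>>> {"fn": "apply_moves", "kwargs": {"commands": [{"dx": 0.0, "dy": 0.0, "dz": 0.0, "wx": 0.0, "wy": 0.0, "wz": 0.0, "claw": -1}, {"dx": 0.0, "dy": 0.0, "dz": 0.0, "wx": 0.0, "wy": 0.0, "wz": 0.0, "claw": -1}, {"dx": 0.0, "dy": 0.0, "dz": 0.0, "wx": 0.0, "wy": 0.0, "wz": 0.0, "claw": -1}]}}

```text
time_s: 3.78
tool_pos: [0.6435, -0.1814, 0.1265]
orientation: [3.141, -0.0, -0.0]
wrist_force: [-1.5, -0.5, -1.0]
grip_width: 0.167
finger_force: 58.6
```

```bash
python3 - <<'E'
from h import *
s=robot.state(); print(s['time_s'],s['tool_pos'],s['orientation'],s['grip_width'],s['wrist_force'])
I,D=robot.get_image("scene")
cv2.imwrite("pics/s2.png",cv2.resize(I[180:340,180:393,::-1],(800,600),interpolation=cv2.INTER_CUBIC))
E
```

```text
3.7833 [ 0.64348768 -0.18136717  0.12648256] [ 3.14113920e+00 -3.55516393e-04 -3.31024437e-04] 0.16712789121067836 [-1.46044683 -0.49721725 -1.04527419]
```

View pics/s2.png

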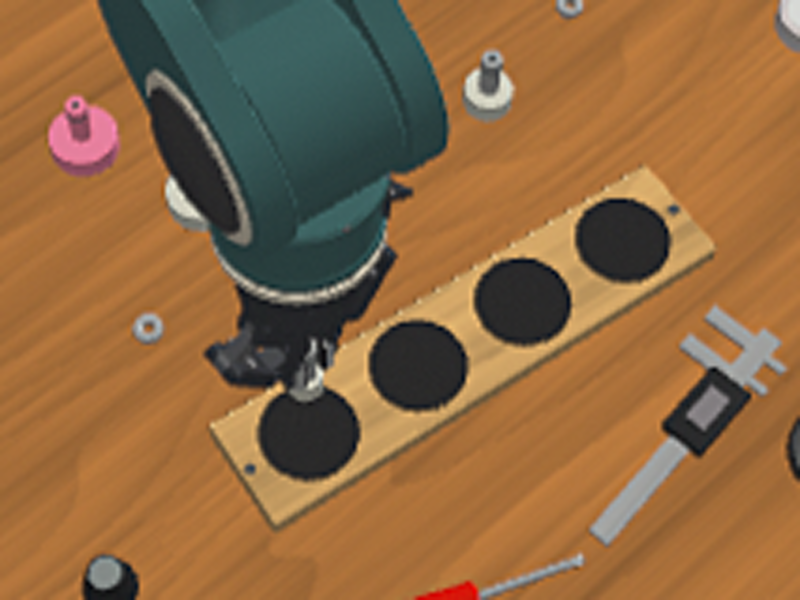

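The 24 is held upright over pad_a: head at (305,385), pad at (309,433). Lowering it.

>>> {"fn": "apply_moves", "kwargs": {"commands": [{"dx": 0.0, "dy": 0.0, "dz": 0.12, "wx": 0.0, "wy": 0.0, "wz": 0.0, "claw": -1}, {"dx": 0.0, "dy": 0.0, "dz": 0.24, "wx": 0.0, "wy": 0.0, "wz": 0.0, "claw": -1}, {"dx": 0.0, "dy": 0.0, "dz": 0.33, "wx": 0.0, "wy": 0.0, "wz": 0.0, "claw": -1}, {"dx": 0.0, "dy": 0.0, "dz": 0.36, "wx": 0.0, "wy": 0.0, "wz": 0.0, "claw": -1}, {"dx": 0.0, "dy": 0.0, "dz": 0.38, "wx": 0.0, "wy": 0.0, "wz": 0.0, "claw": -1}]}}

```text
time_s: 4.25
tool_pos: [0.643, -0.1816, 0.0498]
orientation: [-3.142, 0.002, 0.002]
wrist_force: [0.5, -1.0, -0.1]
grip_width: 0.166
finger_force: 58.6
```

>>> {"fn": "apply_moves", "kwargs": {"commands": [{"dx": 0.0, "dy": 0.0, "dz": 0.01, "wx": 0.0, "wy": 0.0, "wz": 0.0, "claw": -1}, {"dx": 0.0, "dy": 0.0, "dz": 0.01, "wx": 0.0, "wy": 0.0, "wz": 0.0, "claw": -1}, {"dx": 0.0, "dy": 0.0, "dz": 0.01, "wx": 0.0, "wy": 0.0, "wz": 0.0, "claw": -1}, {"dx": 0.0, "dy": 0.0, "dz": 0.01, "wx": 0.0, "wy": 0.0, "wz": 0.0, "claw": -1}]}}

```text
time_s: 4.58
tool_pos: [0.6443, -0.181, 0.0492]
orientation: [3.141, -0.0, 0.002]
wrist_force: [0.1, -0.0, -0.7]
grip_width: 0.17
finger_force: 58.7
```

>>> {"fn": "apply_moves", "kwargs": {"commands": [{"dx": 0.0, "dy": 0.0, "dz": 0.005, "wx": 0.0, "wy": 0.0, "wz": 0.0, "claw": -1}, {"dx": 0.0, "dy": 0.0, "dz": 0.005, "wx": 0.0, "wy": 0.0, "wz": 0.0, "claw": -1}, {"dx": 0.0, "dy": 0.0, "dz": 0.005, "wx": 0.0, "wy": 0.0, "wz": 0.0, "claw": -1}, {"dx": 0.0, "dy": 0.0, "dz": 0.005, "wx": 0.0, "wy": 0.0, "wz": 0.0, "claw": -1}]}}

```text
time_s: 4.92
tool_pos: [0.6446, -0.181, 0.0487]
orientation: [3.141, 0.0, 0.002]
wrist_force: [-4.3, 0.5, 12.7]
grip_width: 0.17
finger_force: 60.3
```

>>> {"fn": "apply_moves", "kwargs": {"commands": [{"dx": 0.0, "dy": 0.0, "dz": 0.005, "wx": 0.0, "wy": 0.0, "wz": 0.0, "claw": -1}, {"dx": 0.0, "dy": 0.0, "dz": 0.005, "wx": 0.0, "wy": 0.0, "wz": 0.0, "claw": -1}, {"dx": 0.0, "dy": 0.0, "dz": 0.005, "wx": 0.0, "wy": 0.0, "wz": 0.0, "claw": -1}, {"dx": 0.0, "dy": 0.0, "dz": 0.005, "wx": 0.0, "wy": 0.0, "wz": 0.0, "claw": -1}]}}

```text
time_s: 5.25
tool_pos: [0.6448, -0.181, 0.0487]
orientation: [3.141, 0.0, 0.003]
wrist_force: [-8.9, 2.0, 25.1]
grip_width: 0.167
finger_force: 61.7
```

>>> {"fn": "apply_moves", "kwargs": {"commands": [{"dx": 0.0, "dy": 0.0, "dz": -0.008, "wx": 0.0, "wy": 0.0, "wz": 0.0, "claw": -1}, {"dx": 0.0, "dy": 0.0, "dz": -0.008, "wx": 0.0, "wy": 0.0, "wz": 0.0, "claw": -1}, {"dx": 0.0, "dy": 0.0, "dz": -0.008, "wx": 0.0, "wy": 0.0, "wz": 0.0, "claw": 0.0}, {"dx": 0.0, "dy": 0.0, "dz": -0.008, "wx": 0.0, "wy": 0.0, "wz": 0.0, "claw": 0.0}, {"dx": 0.0, "dy": 0.0, "dz": -0.008, "wx": 0.0, "wy": 0.0, "wz": 0.0, "claw": 0.0}]}}

```text
time_s: 5.67
tool_pos: [0.6438, -0.1808, 0.0477]
orientation: [-3.141, -0.0, 0.0]
wrist_force: [0.6, -0.7, 0.7]
grip_width: 0.502
finger_force: 0.0
```

>>> {"fn": "apply_moves", "kwargs": {"commands": [{"dx": 0.0, "dy": 0.0, "dz": 0.0, "wx": 0.0, "wy": 0.0, "wz": 0.0, "claw": 0.0}, {"dx": 0.0, "dy": 0.0, "dz": -0.12, "wx": 0.0, "wy": 0.0, "wz": 0.0, "claw": 0.0}, {"dx": 0.0, "dy": 0.0, "dz": -0.3, "wx": 0.0, "wy": 0.0, "wz": 0.0, "claw": 0.0}, {"dx": 0.0, "dy": 0.0, "dz": -0.5, "wx": 0.0, "wy": 0.0, "wz": 0.0, "claw": 0.0}, {"dx": 0.0, "dy": 0.0, "dz": -0.5, "wx": 0.0, "wy": 0.0, "wz": 0.0, "claw": 0.0}]}}

```text
time_s: 6.08
tool_pos: [0.6471, -0.1814, 0.1555]
orientation: [3.139, 0.0, 0.014]
wrist_force: [0.4, -0.4, 0.7]
grip_width: 0.504
finger_force: 0.0
```

>>> {"fn": "apply_moves", "kwargs": {"commands": [{"dx": -0.311, "dy": -0.709, "dz": 0.0, "wx": 0.0, "wy": 0.0, "wz": 0.0, "claw": 0.2}, {"dx": -0.311, "dy": -0.709, "dz": 0.0, "wx": 0.0, "wy": 0.0, "wz": 0.0, "claw": 0.2}, {"dx": -0.311, "dy": -0.709, "dz": 0.0, "wx": 0.0, "wy": 0.0, "wz": 0.0, "claw": 0.2}, {"dx": -0.311, "dy": -0.709, "dz": 0.0, "wx": 0.0, "wy": 0.0, "wz": 0.0, "claw": 0.2}, {"dx": -0.311, "dy": -0.709, "dz": 0.0, "wx": 0.0, "wy": 0.0, "wz": 0.0, "claw": 0.2}]}}

```text
time_s: 6.5
tool_pos: [0.5798, -0.0324, 0.1481]
orientation: [-3.139, -0.011, 0.001]
wrist_force: [-0.5, 0.8, -0.1]
grip_width: 0.596
finger_force: 0.0
```

>>> {"fn": "apply_moves", "kwargs": {"commands": [{"dx": -0.311, "dy": -0.709, "dz": 0.0, "wx": 0.0, "wy": 0.0, "wz": 0.0, "claw": 0.2}, {"dx": -0.311, "dy": -0.709, "dz": 0.0, "wx": 0.0, "wy": 0.0, "wz": 0.0, "claw": 0.2}, {"dx": -0.311, "dy": -0.709, "dz": 0.0, "wx": 0.0, "wy": 0.0, "wz": 0.0, "claw": 0.2}, {"dx": -0.311, "dy": -0.709, "dz": 0.0, "wx": 0.0, "wy": 0.0, "wz": 0.0, "claw": 0.2}, {"dx": -0.311, "dy": -0.709, "dz": 0.0, "wx": 0.0, "wy": 0.0, "wz": 0.0, "claw": 0.2}]}}

```text
time_s: 6.92
tool_pos: [0.5172, 0.1089, 0.1481]
orientation: [-3.14, -0.012, 0.0]
wrist_force: [-0.4, 0.8, 0.5]
grip_width: 0.599
finger_force: 0.0
```

>>> {"fn": "apply_moves", "kwargs": {"commands": [{"dx": 0.0, "dy": 0.0, "dz": 0.1, "wx": 0.0, "wy": 0.0, "wz": 0.0, "claw": 0.2}, {"dx": 0.0, "dy": 0.0, "dz": 0.1, "wx": 0.0, "wy": 0.0, "wz": 0.0, "claw": 0.2}, {"dx": 0.0, "dy": 0.0, "dz": 0.1, "wx": 0.0, "wy": 0.0, "wz": 0.0, "claw": 0.2}, {"dx": 0.0, "dy": 0.0, "dz": 0.1, "wx": 0.0, "wy": 0.0, "wz": 0.0, "claw": 0.2}]}}

```text
time_s: 7.25
tool_pos: [0.5198, 0.1025, 0.1282]
orientation: [-3.141, 0.001, 0.0]
wrist_force: [-0.1, -0.4, 1.2]
grip_width: 0.598
finger_force: 0.0
```

```bash
python3 - <<'E'
from h import *
s=robot.state(); print(s['time_s'],s['tool_pos'],s['orientation'],s['joints'])
I,D=robot.get_image("scene")
cv2.imwrite("pics/s3.png",cv2.resize(I[170:330,190:403,::-1],(800,600),interpolation=cv2.INTER_CUBIC))
E
```

```text
7.25 [0.51975256 0.10246261 0.12824861] [-3.14148890e+00  8.09815664e-04  2.34284073e-04] [-0.00564101  0.39286475 -0.29936938  1.93384579  0.15248373  0.83663747
 -1.95732291]
```

View pics/s3.png

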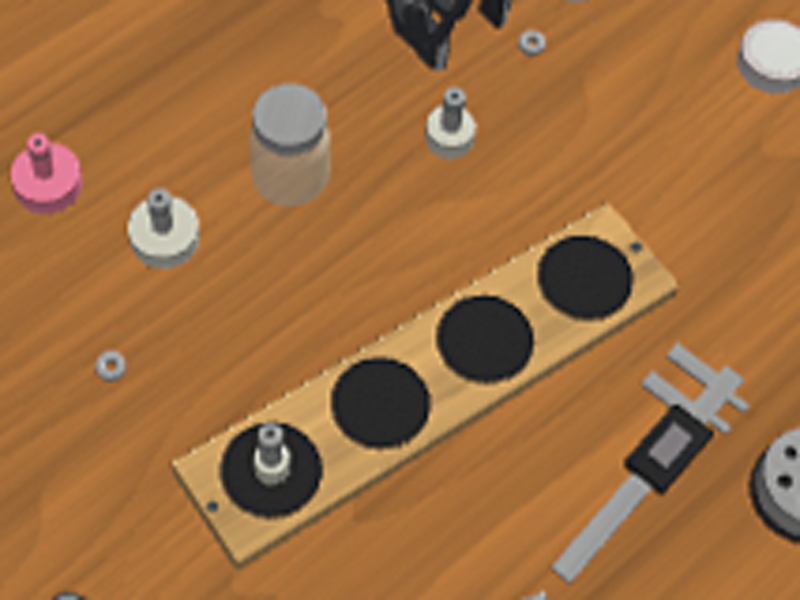

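The 24 stands centred: head at (270,466), pad_a at (271,470). The gripper is above the 38. Descending and gripping.

>>> {"fn": "apply_moves", "kwargs": {"commands": [{"dx": 0.0, "dy": 0.0, "dz": 0.17, "wx": 0.0, "wy": 0.0, "wz": 0.0, "claw": 0.2}, {"dx": 0.0, "dy": 0.0, "dz": 0.33, "wx": 0.0, "wy": 0.0, "wz": 0.0, "claw": 0.2}, {"dx": 0.0, "dy": 0.0, "dz": 0.44, "wx": 0.0, "wy": 0.0, "wz": 0.0, "claw": 0.2}, {"dx": 0.0, "dy": 0.0, "dz": 0.5, "wx": 0.0, "wy": 0.0, "wz": 0.0, "claw": 0.2}, {"dx": 0.0, "dy": 0.0, "dz": 0.5, "wx": 0.0, "wy": 0.0, "wz": 0.0, "claw": 0.2}]}}

```text
time_s: 7.72
tool_pos: [0.5186, 0.1024, 0.0263]
orientation: [3.141, -0.0, -0.005]
wrist_force: [-0.4, 0.5, -0.1]
grip_width: 0.602
finger_force: 0.0
```

>>> {"fn": "apply_moves", "kwargs": {"commands": [{"dx": 0.0, "dy": 0.0, "dz": 0.0, "wx": 0.0, "wy": 0.0, "wz": 0.0, "claw": 0.0}, {"dx": 0.0, "dy": 0.0, "dz": 0.0, "wx": 0.0, "wy": 0.0, "wz": 0.0, "claw": -0.5}, {"dx": 0.0, "dy": 0.0, "dz": 0.0, "wx": 0.0, "wy": 0.0, "wz": 0.0, "claw": -1}, {"dx": 0.0, "dy": 0.0, "dz": 0.0, "wx": 0.0, "wy": 0.0, "wz": 0.0, "claw": -1}, {"dx": 0.0, "dy": 0.0, "dz": 0.0, "wx": 0.0, "wy": 0.0, "wz": 0.0, "claw": -1}]}}

```text
time_s: 8.13
tool_pos: [0.5204, 0.1028, 0.0294]
orientation: [-3.141, 0.0, -0.004]
wrist_force: [-2.8, -0.6, 10.3]
grip_width: 0.166
finger_force: 58.3
```

>>> {"fn": "apply_moves", "kwargs": {"commands": [{"dx": 0.0, "dy": 0.0, "dz": 0.0, "wx": 0.0, "wy": 0.0, "wz": 0.0, "claw": -1}, {"dx": 0.0, "dy": 0.0, "dz": 0.0, "wx": 0.0, "wy": 0.0, "wz": 0.0, "claw": -1}, {"dx": 0.0, "dy": 0.0, "dz": 0.0, "wx": 0.0, "wy": 0.0, "wz": 0.0, "claw": -1}, {"dx": 0.0, "dy": 0.0, "dz": 0.0, "wx": 0.0, "wy": 0.0, "wz": 0.0, "claw": -1}]}}

```text
time_s: 8.47
tool_pos: [0.5205, 0.1028, 0.0295]
orientation: [-3.141, 0.0, -0.004]
wrist_force: [-1.0, -1.3, 11.5]
grip_width: 0.172
finger_force: 58.3
```

>>> {"fn": "apply_moves", "kwargs": {"commands": [{"dx": 0.0, "dy": 0.0, "dz": -0.15, "wx": 0.0, "wy": 0.0, "wz": 0.0, "claw": -1}, {"dx": 0.0, "dy": 0.0, "dz": -0.35, "wx": 0.0, "wy": 0.0, "wz": 0.0, "claw": -1}, {"dx": 0.0, "dy": 0.0, "dz": -0.5, "wx": 0.0, "wy": 0.0, "wz": 0.0, "claw": -1}, {"dx": 0.0, "dy": 0.0, "dz": -0.5, "wx": 0.0, "wy": 0.0, "wz": 0.0, "claw": -1}]}}

```text
time_s: 8.8
tool_pos: [0.5224, 0.1035, 0.1344]
orientation: [-3.14, -0.0, -0.014]
wrist_force: [1.5, 0.9, -0.2]
grip_width: 0.171
finger_force: 58.5
```

>>> {"fn": "apply_moves", "kwargs": {"commands": [{"dx": 0.09, "dy": 0.13, "dz": 0.0, "wx": 0.0, "wy": 0.0, "wz": 0.0, "claw": -1}, {"dx": 0.18, "dy": 0.26, "dz": 0.0, "wx": 0.0, "wy": 0.0, "wz": 0.0, "claw": -1}, {"dx": 0.27, "dy": 0.39, "dz": 0.0, "wx": 0.0, "wy": 0.0, "wz": 0.0, "claw": -1}, {"dx": 0.34, "dy": 0.486, "dz": 0.0, "wx": 0.0, "wy": 0.0, "wz": 0.0, "claw": -1}]}}

```text
time_s: 9.13
tool_pos: [0.5888, 0.0029, 0.129]
orientation: [3.141, -0.002, 0.003]
wrist_force: [0.4, -0.7, -1.0]
grip_width: 0.166
finger_force: 58.6
```

>>> {"fn": "apply_moves", "kwargs": {"commands": [{"dx": 0.09, "dy": 0.13, "dz": 0.0, "wx": 0.0, "wy": 0.0, "wz": 0.0, "claw": -1}, {"dx": 0.18, "dy": 0.26, "dz": 0.0, "wx": 0.0, "wy": 0.0, "wz": 0.0, "claw": -1}, {"dx": 0.27, "dy": 0.39, "dz": 0.0, "wx": 0.0, "wy": 0.0, "wz": 0.0, "claw": -1}, {"dx": 0.34, "dy": 0.486, "dz": 0.0, "wx": 0.0, "wy": 0.0, "wz": 0.0, "claw": -1}, {"dx": 0.34, "dy": 0.486, "dz": 0.0, "wx": 0.0, "wy": 0.0, "wz": 0.0, "claw": -1}]}}

```text
time_s: 9.55
tool_pos: [0.6573, -0.0971, 0.1285]
orientation: [3.14, -0.008, 0.003]
wrist_force: [-0.3, 0.4, -0.6]
grip_width: 0.17
finger_force: 58.6
```

>>> {"fn": "apply_moves", "kwargs": {"commands": [{"dx": 0.0, "dy": 0.0, "dz": 0.1, "wx": 0.0, "wy": 0.0, "wz": 0.0, "claw": -1}, {"dx": 0.0, "dy": 0.0, "dz": 0.2, "wx": 0.0, "wy": 0.0, "wz": 0.0, "claw": -1}, {"dx": 0.0, "dy": 0.0, "dz": 0.3, "wx": 0.0, "wy": 0.0, "wz": 0.0, "claw": -1}, {"dx": 0.0, "dy": 0.0, "dz": 0.34, "wx": 0.0, "wy": 0.0, "wz": 0.0, "claw": -1}, {"dx": 0.0, "dy": 0.0, "dz": 0.34, "wx": 0.0, "wy": 0.0, "wz": 0.0, "claw": -1}]}}

```text
time_s: 9.97
tool_pos: [0.6546, -0.0914, 0.0587]
orientation: [-3.141, -0.0, 0.004]
wrist_force: [0.1, -0.0, -1.2]
grip_width: 0.168
finger_force: 58.6
```

>>> {"fn": "apply_moves", "kwargs": {"commands": [{"dx": 0.0, "dy": 0.0, "dz": 0.0, "wx": 0.0, "wy": 0.0, "wz": 0.0, "claw": -1}, {"dx": 0.0, "dy": 0.0, "dz": 0.0, "wx": 0.0, "wy": 0.0, "wz": 0.0, "claw": -1}, {"dx": 0.0, "dy": 0.0, "dz": 0.0, "wx": 0.0, "wy": 0.0, "wz": 0.0, "claw": -1}]}}

```text
time_s: 10.22
tool_pos: [0.6562, -0.0917, 0.0614]
orientation: [3.141, 0.0, 0.003]
wrist_force: [-0.1, 0.1, -1.4]
grip_width: 0.168
finger_force: 58.6
```

>>> {"fn": "apply_moves", "kwargs": {"commands": [{"dx": 0.0, "dy": 0.0, "dz": 0.02, "wx": 0.0, "wy": 0.0, "wz": 0.0, "claw": -1}, {"dx": 0.0, "dy": 0.0, "dz": 0.04, "wx": 0.0, "wy": 0.0, "wz": 0.0, "claw": -1}, {"dx": 0.0, "dy": 0.0, "dz": 0.055, "wx": 0.0, "wy": 0.0, "wz": 0.0, "claw": -1}, {"dx": 0.0, "dy": 0.0, "dz": 0.055, "wx": 0.0, "wy": 0.0, "wz": 0.0, "claw": -1}, {"dx": 0.0, "dy": 0.0, "dz": 0.055, "wx": 0.0, "wy": 0.0, "wz": 0.0, "claw": -1}]}}

```text
time_s: 10.63
tool_pos: [0.6559, -0.0917, 0.0504]
orientation: [3.141, -0.0, 0.001]
wrist_force: [-10.3, 0.7, 25.3]
grip_width: 0.163
finger_force: 61.5
```

>>> {"fn": "apply_moves", "kwargs": {"commands": [{"dx": 0.0, "dy": 0.0, "dz": 0.0, "wx": 0.0, "wy": 0.0, "wz": 0.0, "claw": -1}, {"dx": 0.0, "dy": 0.0, "dz": 0.0, "wx": 0.0, "wy": 0.0, "wz": 0.0, "claw": -1}, {"dx": 0.0, "dy": 0.0, "dz": 0.0, "wx": 0.0, "wy": 0.0, "wz": 0.0, "claw": -1}]}}

```text
time_s: 10.88
tool_pos: [0.656, -0.0917, 0.0505]
orientation: [3.141, -0.0, 0.002]
wrist_force: [-9.1, 0.1, 24.6]
grip_width: 0.17
finger_force: 61.5
```

>>> {"fn": "apply_moves", "kwargs": {"commands": [{"dx": 0.0, "dy": 0.0, "dz": -0.008, "wx": 0.0, "wy": 0.0, "wz": 0.0, "claw": -1}, {"dx": 0.0, "dy": 0.0, "dz": -0.008, "wx": 0.0, "wy": 0.0, "wz": 0.0, "claw": -1}, {"dx": 0.0, "dy": 0.0, "dz": -0.008, "wx": 0.0, "wy": 0.0, "wz": 0.0, "claw": 0.0}, {"dx": 0.0, "dy": 0.0, "dz": -0.008, "wx": 0.0, "wy": 0.0, "wz": 0.0, "claw": 0.0}, {"dx": 0.0, "dy": 0.0, "dz": -0.008, "wx": 0.0, "wy": 0.0, "wz": 0.0, "claw": 0.0}]}}

```text
time_s: 11.3
tool_pos: [0.6554, -0.0916, 0.0502]
orientation: [-3.141, -0.0, 0.001]
wrist_force: [-0.3, -0.2, -0.4]
grip_width: 0.497
finger_force: 0.0
```

>>> {"fn": "apply_moves", "kwargs": {"commands": [{"dx": 0.0, "dy": 0.0, "dz": 0.0, "wx": 0.0, "wy": 0.0, "wz": 0.0, "claw": 0.0}, {"dx": 0.0, "dy": 0.0, "dz": -0.12, "wx": 0.0, "wy": 0.0, "wz": 0.0, "claw": 0.0}, {"dx": 0.0, "dy": 0.0, "dz": -0.3, "wx": 0.0, "wy": 0.0, "wz": 0.0, "claw": 0.0}, {"dx": 0.0, "dy": 0.0, "dz": -0.5, "wx": 0.0, "wy": 0.0, "wz": 0.0, "claw": 0.0}, {"dx": 0.0, "dy": 0.0, "dz": -0.5, "wx": 0.0, "wy": 0.0, "wz": 0.0, "claw": 0.0}]}}

```text
time_s: 11.72
tool_pos: [0.6588, -0.0918, 0.1581]
orientation: [3.141, 0.0, 0.015]
wrist_force: [1.5, 0.2, 0.7]
grip_width: 0.504
finger_force: 0.0
```

>>> {"fn": "apply_moves", "kwargs": {"commands": [{"dx": 0.0, "dy": 0.0, "dz": 0.0, "wx": 0.0, "wy": 0.0, "wz": 0.0, "claw": 0.0}, {"dx": 0.0, "dy": 0.0, "dz": 0.0, "wx": 0.0, "wy": 0.0, "wz": 0.0, "claw": 0.0}, {"dx": 0.0, "dy": 0.0, "dz": 0.0, "wx": 0.0, "wy": 0.0, "wz": 0.0, "claw": 0.0}]}}

```text
time_s: 11.97
tool_pos: [0.6549, -0.0916, 0.1492]
orientation: [-3.141, -0.0, 0.003]
wrist_force: [-0.3, 0.2, -0.6]
grip_width: 0.5
finger_force: 0.0
```

>>> {"fn": "apply_moves", "kwargs": {"commands": [{"dx": -0.5275, "dy": 0.065, "dz": 0.0, "wx": 0.0, "wy": 0.0, "wz": 0.0, "claw": 0.0}, {"dx": -0.5275, "dy": 0.065, "dz": 0.0, "wx": 0.0, "wy": 0.0, "wz": 0.0, "claw": 0.0}, {"dx": -0.5275, "dy": 0.065, "dz": 0.0, "wx": 0.0, "wy": 0.0, "wz": 0.0, "claw": 0.0}, {"dx": -0.5275, "dy": 0.065, "dz": 0.0, "wx": 0.0, "wy": 0.0, "wz": 0.0, "claw": 0.0}]}}

```text
time_s: 12.3
tool_pos: [0.5454, -0.1057, 0.1493]
orientation: [3.141, -0.003, -0.006]
wrist_force: [0.8, -0.8, 0.5]
grip_width: 0.501
finger_force: 0.0
```

>>> {"fn": "apply_moves", "kwargs": {"commands": [{"dx": -0.5275, "dy": 0.065, "dz": 0.11, "wx": 0.0, "wy": 0.0, "wz": 0.0, "claw": 0.0}, {"dx": -0.5275, "dy": 0.065, "dz": 0.11, "wx": 0.0, "wy": 0.0, "wz": 0.0, "claw": 0.0}, {"dx": -0.5275, "dy": 0.065, "dz": 0.11, "wx": 0.0, "wy": 0.0, "wz": 0.0, "claw": 0.0}, {"dx": -0.5275, "dy": 0.065, "dz": 0.11, "wx": 0.0, "wy": 0.0, "wz": 0.0, "claw": 0.0}, {"dx": -0.5275, "dy": 0.065, "dz": 0.11, "wx": 0.0, "wy": 0.0, "wz": 0.0, "claw": 0.0}]}}

```text
time_s: 12.72
tool_pos: [0.4435, -0.1179, 0.1279]
orientation: [-3.141, 0.001, 0.002]
wrist_force: [0.5, -0.7, 1.1]
grip_width: 0.498
finger_force: 0.0
```

>>> {"fn": "apply_moves", "kwargs": {"commands": [{"dx": 0.0, "dy": 0.0, "dz": 0.0, "wx": 0.0, "wy": 0.0, "wz": 0.0, "claw": 0.0}, {"dx": 0.0, "dy": 0.0, "dz": 0.0, "wx": 0.0, "wy": 0.0, "wz": 0.0, "claw": 0.0}, {"dx": 0.0, "dy": 0.0, "dz": 0.0, "wx": 0.0, "wy": 0.0, "wz": 0.0, "claw": 0.0}, {"dx": 0.0, "dy": 0.0, "dz": 0.0, "wx": 0.0, "wy": 0.0, "wz": 0.0, "claw": 0.0}]}}

```text
time_s: 13.05
tool_pos: [0.445, -0.1174, 0.1283]
orientation: [-3.141, -0.001, 0.0]
wrist_force: [-0.1, -0.6, -0.4]
grip_width: 0.503
finger_force: 0.0
```

```bash
python3 - <<'E'
from h import *
s=robot.state(); print(s['time_s'],s['tool_pos'],s['orientation'],s['joints'])
I,D=robot.get_image("scene")
cv2.imwrite("pics/s4.png",cv2.resize(I[150:330,170:410,::-1],(800,600),interpolation=cv2.INTER_CUBIC))
E
```

```text
13.05 [ 0.44502824 -0.11740579  0.12833383] [-3.14125629e+00 -9.47206237e-04  1.84589882e-04] [ 0.41508965  0.27672243 -0.2543135   2.09742852  0.09759578  0.77847276
 -1.46973938]
```

View pics/s4.png

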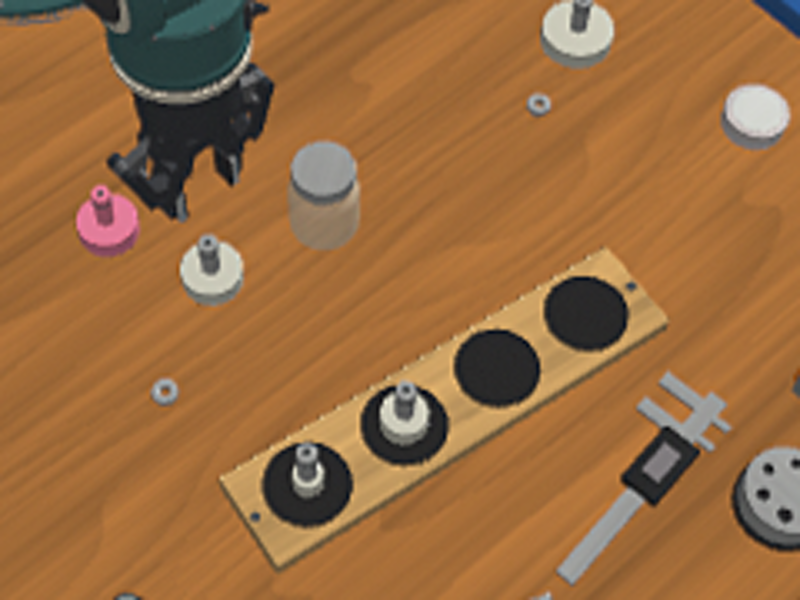

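The 24 and 38 stand centred on a and b. The gripper is above the white 52 at (211,268) and clear of both the jar at (324,195) and the pink one at (107,222). Gripping.

>>> {"fn": "apply_moves", "kwargs": {"commands": [{"dx": 0.0, "dy": 0.0, "dz": 0.17, "wx": 0.0, "wy": 0.0, "wz": 0.0, "claw": 0.0}, {"dx": 0.0, "dy": 0.0, "dz": 0.33, "wx": 0.0, "wy": 0.0, "wz": 0.0, "claw": 0.0}, {"dx": 0.0, "dy": 0.0, "dz": 0.44, "wx": 0.0, "wy": 0.0, "wz": 0.0, "claw": 0.0}, {"dx": 0.0, "dy": 0.0, "dz": 0.5, "wx": 0.0, "wy": 0.0, "wz": 0.0, "claw": 0.0}, {"dx": 0.0, "dy": 0.0, "dz": 0.5, "wx": 0.0, "wy": 0.0, "wz": 0.0, "claw": 0.0}]}}

```text
time_s: 13.52
tool_pos: [0.4433, -0.1171, 0.0262]
orientation: [-3.14, -0.001, 0.006]
wrist_force: [-0.8, 1.2, 0.8]
grip_width: 0.503
finger_force: 0.0
```

>>> {"fn": "apply_moves", "kwargs": {"commands": [{"dx": 0.0, "dy": 0.0, "dz": 0.0, "wx": 0.0, "wy": 0.0, "wz": 0.0, "claw": 0.0}, {"dx": 0.0, "dy": 0.0, "dz": 0.0, "wx": 0.0, "wy": 0.0, "wz": 0.0, "claw": -0.5}, {"dx": 0.0, "dy": 0.0, "dz": 0.0, "wx": 0.0, "wy": 0.0, "wz": 0.0, "claw": -1}, {"dx": 0.0, "dy": 0.0, "dz": 0.0, "wx": 0.0, "wy": 0.0, "wz": 0.0, "claw": -1}, {"dx": 0.0, "dy": 0.0, "dz": 0.0, "wx": 0.0, "wy": 0.0, "wz": 0.0, "claw": -1}]}}

```text
time_s: 13.93
tool_pos: [0.4452, -0.1179, 0.0295]
orientation: [3.141, -0.0, 0.003]
wrist_force: [-1.6, 0.2, 8.8]
grip_width: 0.166
finger_force: 58.7
```

>>> {"fn": "apply_moves", "kwargs": {"commands": [{"dx": 0.0, "dy": 0.0, "dz": 0.0, "wx": 0.0, "wy": 0.0, "wz": 0.0, "claw": -1}, {"dx": 0.0, "dy": 0.0, "dz": 0.0, "wx": 0.0, "wy": 0.0, "wz": 0.0, "claw": -1}, {"dx": 0.0, "dy": 0.0, "dz": 0.0, "wx": 0.0, "wy": 0.0, "wz": 0.0, "claw": -1}, {"dx": 0.0, "dy": 0.0, "dz": 0.0, "wx": 0.0, "wy": 0.0, "wz": 0.0, "claw": -1}]}}

```text
time_s: 14.27
tool_pos: [0.4452, -0.1179, 0.0295]
orientation: [3.141, -0.0, 0.003]
wrist_force: [-1.1, 0.4, 9.1]
grip_width: 0.17
finger_force: 58.7
```

>>> {"fn": "apply_moves", "kwargs": {"commands": [{"dx": 0.0, "dy": 0.0, "dz": -0.15, "wx": 0.0, "wy": 0.0, "wz": 0.0, "claw": -1}, {"dx": 0.0, "dy": 0.0, "dz": -0.35, "wx": 0.0, "wy": 0.0, "wz": 0.0, "claw": -1}, {"dx": 0.0, "dy": 0.0, "dz": -0.5, "wx": 0.0, "wy": 0.0, "wz": 0.0, "claw": -1}, {"dx": 0.0, "dy": 0.0, "dz": -0.6, "wx": 0.0, "wy": 0.0, "wz": 0.0, "claw": -1}]}}

```text
time_s: 14.6
tool_pos: [0.4453, -0.1178, 0.1519]
orientation: [3.141, 0.0, 0.005]
wrist_force: [0.4, -0.2, -0.6]
grip_width: 0.171
finger_force: 58.7
```

>>> {"fn": "apply_moves", "kwargs": {"commands": [{"dx": 0.15, "dy": -0.04, "dz": 0.0, "wx": 0.0, "wy": 0.0, "wz": 0.0, "claw": -1}, {"dx": 0.3, "dy": -0.08, "dz": 0.0, "wx": 0.0, "wy": 0.0, "wz": 0.0, "claw": -1}, {"dx": 0.45, "dy": -0.12, "dz": 0.0, "wx": 0.0, "wy": 0.0, "wz": 0.0, "claw": -1}, {"dx": 0.6, "dy": -0.15, "dz": 0.0, "wx": 0.0, "wy": 0.0, "wz": 0.0, "claw": -1}]}}

```text
time_s: 14.93
tool_pos: [0.5659, -0.087, 0.1493]
orientation: [3.141, 0.0, 0.002]
wrist_force: [-1.2, -0.1, -0.8]
grip_width: 0.168
finger_force: 58.8
```

>>> {"fn": "apply_moves", "kwargs": {"commands": [{"dx": 0.15, "dy": -0.12, "dz": 0.0, "wx": 0.0, "wy": 0.0, "wz": 0.0, "claw": -1}, {"dx": 0.3, "dy": -0.24, "dz": 0.0, "wx": 0.0, "wy": 0.0, "wz": 0.0, "claw": -1}, {"dx": 0.42, "dy": -0.35, "dz": 0.0, "wx": 0.0, "wy": 0.0, "wz": 0.0, "claw": -1}, {"dx": 0.51, "dy": -0.4275, "dz": 0.0, "wx": 0.0, "wy": 0.0, "wz": 0.0, "claw": -1}, {"dx": 0.51, "dy": -0.4275, "dz": 0.0, "wx": 0.0, "wy": 0.0, "wz": 0.0, "claw": -1}]}}

```text
time_s: 15.35
tool_pos: [0.6688, 0.0027, 0.1487]
orientation: [-3.139, -0.007, -0.002]
wrist_force: [0.3, 0.5, -2.4]
grip_width: 0.166
finger_force: 58.7
```

>>> {"fn": "apply_moves", "kwargs": {"commands": [{"dx": 0.0, "dy": 0.0, "dz": 0.12, "wx": 0.0, "wy": 0.0, "wz": 0.0, "claw": -1}, {"dx": 0.0, "dy": 0.0, "dz": 0.25, "wx": 0.0, "wy": 0.0, "wz": 0.0, "claw": -1}, {"dx": 0.0, "dy": 0.0, "dz": 0.37, "wx": 0.0, "wy": 0.0, "wz": 0.0, "claw": -1}, {"dx": 0.0, "dy": 0.0, "dz": 0.43, "wx": 0.0, "wy": 0.0, "wz": 0.0, "claw": -1}, {"dx": 0.0, "dy": 0.0, "dz": 0.43, "wx": 0.0, "wy": 0.0, "wz": 0.0, "claw": -1}]}}

```text
time_s: 15.77
tool_pos: [0.6649, -0.0024, 0.0602]
orientation: [-3.142, 0.0, 0.006]
wrist_force: [-0.1, 0.3, -0.8]
grip_width: 0.169
finger_force: 58.7
```

>>> {"fn": "apply_moves", "kwargs": {"commands": [{"dx": 0.0, "dy": 0.0, "dz": 0.0, "wx": 0.0, "wy": 0.0, "wz": 0.0, "claw": -1}, {"dx": 0.0, "dy": 0.0, "dz": 0.0, "wx": 0.0, "wy": 0.0, "wz": 0.0, "claw": -1}, {"dx": 0.0, "dy": 0.0, "dz": 0.0, "wx": 0.0, "wy": 0.0, "wz": 0.0, "claw": -1}]}}

```text
time_s: 16.02
tool_pos: [0.6674, -0.0022, 0.0642]
orientation: [-3.142, 0.0, -0.004]
wrist_force: [-0.1, 0.6, -0.6]
grip_width: 0.165
finger_force: 58.7
```

>>> {"fn": "apply_moves", "kwargs": {"commands": [{"dx": 0.0, "dy": 0.0, "dz": 0.02, "wx": 0.0, "wy": 0.0, "wz": 0.0, "claw": -1}, {"dx": 0.0, "dy": 0.0, "dz": 0.04, "wx": 0.0, "wy": 0.0, "wz": 0.0, "claw": -1}, {"dx": 0.0, "dy": 0.0, "dz": 0.055, "wx": 0.0, "wy": 0.0, "wz": 0.0, "claw": -1}, {"dx": 0.0, "dy": 0.0, "dz": 0.06, "wx": 0.0, "wy": 0.0, "wz": 0.0, "claw": -1}, {"dx": 0.0, "dy": 0.0, "dz": 0.06, "wx": 0.0, "wy": 0.0, "wz": 0.0, "claw": -1}]}}

```text
time_s: 16.43
tool_pos: [0.6664, -0.0022, 0.0506]
orientation: [3.141, 0.0, -0.0]
wrist_force: [-3.1, -0.4, 5.0]
grip_width: 0.165
finger_force: 59.4
```

>>> {"fn": "apply_moves", "kwargs": {"commands": [{"dx": 0.0, "dy": 0.0, "dz": 0.0, "wx": 0.0, "wy": 0.0, "wz": 0.0, "claw": -1}, {"dx": 0.0, "dy": 0.0, "dz": 0.0, "wx": 0.0, "wy": 0.0, "wz": 0.0, "claw": -1}, {"dx": 0.0, "dy": 0.0, "dz": 0.0, "wx": 0.0, "wy": 0.0, "wz": 0.0, "claw": -1}]}}

```text
time_s: 16.68
tool_pos: [0.6664, -0.0022, 0.0506]
orientation: [3.142, 0.0, -0.0]
wrist_force: [-3.0, -1.5, 4.8]
grip_width: 0.165
finger_force: 59.4
```

>>> {"fn": "apply_moves", "kwargs": {"commands": [{"dx": 0.0, "dy": 0.0, "dz": 0.0, "wx": 0.0, "wy": 0.0, "wz": 0.0, "claw": -0.5}, {"dx": 0.0, "dy": 0.0, "dz": 0.0, "wx": 0.0, "wy": 0.0, "wz": 0.0, "claw": 0.0}, {"dx": 0.0, "dy": 0.0, "dz": 0.0, "wx": 0.0, "wy": 0.0, "wz": 0.0, "claw": 0.0}, {"dx": 0.0, "dy": 0.0, "dz": 0.0, "wx": 0.0, "wy": 0.0, "wz": 0.0, "claw": 0.0}]}}

```text
time_s: 17.02
tool_pos: [0.6665, -0.0021, 0.0504]
orientation: [-3.142, -0.0, 0.0]
wrist_force: [-0.7, 0.3, -0.1]
grip_width: 0.498
finger_force: 0.0
```

>>> {"fn": "apply_moves", "kwargs": {"commands": [{"dx": 0.0, "dy": 0.0, "dz": 0.0, "wx": 0.0, "wy": 0.0, "wz": 0.0, "claw": 0.0}, {"dx": 0.0, "dy": 0.0, "dz": -0.12, "wx": 0.0, "wy": 0.0, "wz": 0.0, "claw": 0.0}, {"dx": 0.0, "dy": 0.0, "dz": -0.3, "wx": 0.0, "wy": 0.0, "wz": 0.0, "claw": 0.0}, {"dx": 0.0, "dy": 0.0, "dz": -0.5, "wx": 0.0, "wy": 0.0, "wz": 0.0, "claw": 0.0}, {"dx": 0.0, "dy": 0.0, "dz": -0.5, "wx": 0.0, "wy": 0.0, "wz": 0.0, "claw": 0.0}]}}

```text
time_s: 17.43
tool_pos: [0.6697, -0.0018, 0.1582]
orientation: [-3.141, -0.0, -0.015]
wrist_force: [1.1, 1.8, 0.5]
grip_width: 0.5
finger_force: 0.0
```

>>> {"fn": "apply_moves", "kwargs": {"commands": [{"dx": -0.505, "dy": -0.7375, "dz": 0.0, "wx": 0.0, "wy": 0.0, "wz": 0.0, "claw": 0.2}, {"dx": -0.505, "dy": -0.7375, "dz": 0.0, "wx": 0.0, "wy": 0.0, "wz": 0.0, "claw": 0.2}, {"dx": -0.505, "dy": -0.7375, "dz": 0.0, "wx": 0.0, "wy": 0.0, "wz": 0.0, "claw": 0.2}, {"dx": -0.505, "dy": -0.7375, "dz": 0.0, "wx": 0.0, "wy": 0.0, "wz": 0.0, "claw": 0.2}, {"dx": -0.505, "dy": -0.7375, "dz": 0.0, "wx": 0.0, "wy": 0.0, "wz": 0.0, "claw": 0.2}]}}

```text
time_s: 17.85
tool_pos: [0.562, 0.1512, 0.1508]
orientation: [-3.14, -0.01, 0.001]
wrist_force: [0.3, 0.3, 0.8]
grip_width: 0.601
finger_force: 0.0
```

>>> {"fn": "apply_moves", "kwargs": {"commands": [{"dx": -0.505, "dy": -0.7375, "dz": 0.0, "wx": 0.0, "wy": 0.0, "wz": 0.0, "claw": 0.2}, {"dx": -0.505, "dy": -0.7375, "dz": 0.0, "wx": 0.0, "wy": 0.0, "wz": 0.0, "claw": 0.2}, {"dx": -0.505, "dy": -0.7375, "dz": 0.0, "wx": 0.0, "wy": 0.0, "wz": 0.0, "claw": 0.2}, {"dx": -0.505, "dy": -0.7375, "dz": 0.0, "wx": 0.0, "wy": 0.0, "wz": 0.0, "claw": 0.2}, {"dx": -0.505, "dy": -0.7375, "dz": 0.0, "wx": 0.0, "wy": 0.0, "wz": 0.0, "claw": 0.2}]}}

```text
time_s: 18.27
tool_pos: [0.4606, 0.2983, 0.1509]
orientation: [-3.139, -0.01, 0.001]
wrist_force: [-1.0, 0.3, 0.2]
grip_width: 0.596
finger_force: 0.0
```

>>> {"fn": "apply_moves", "kwargs": {"commands": [{"dx": 0.0, "dy": 0.0, "dz": 0.1, "wx": 0.0, "wy": 0.0, "wz": 0.0, "claw": 0.2}, {"dx": 0.0, "dy": 0.0, "dz": 0.1, "wx": 0.0, "wy": 0.0, "wz": 0.0, "claw": 0.2}, {"dx": 0.0, "dy": 0.0, "dz": 0.1, "wx": 0.0, "wy": 0.0, "wz": 0.0, "claw": 0.2}, {"dx": 0.0, "dy": 0.0, "dz": 0.1, "wx": 0.0, "wy": 0.0, "wz": 0.0, "claw": 0.2}]}}

```text
time_s: 18.6
tool_pos: [0.4651, 0.2923, 0.1309]
orientation: [3.142, -0.002, 0.0]
wrist_force: [0.4, 0.4, 0.6]
grip_width: 0.604
finger_force: 0.0
```

```bash
python3 - <<'E'
from h import *
s=robot.state(); print(s['time_s'],s['tool_pos'],s['orientation'],s['joints'])
I,D=robot.get_image("scene")
cv2.imwrite("pics/s5.png",cv2.resize(I[110:320,190:470,::-1],(800,600),interpolation=cv2.INTER_CUBIC))
E
```

```text
18.6 [0.46510828 0.29229571 0.13092236] [ 3.14158091e+00 -1.67408338e-03  6.15117648e-05] [-0.31658477  0.42890164 -0.37218779  1.88255214  0.19986456  0.86625087
 -2.36004174]
```

View pics/s5.png

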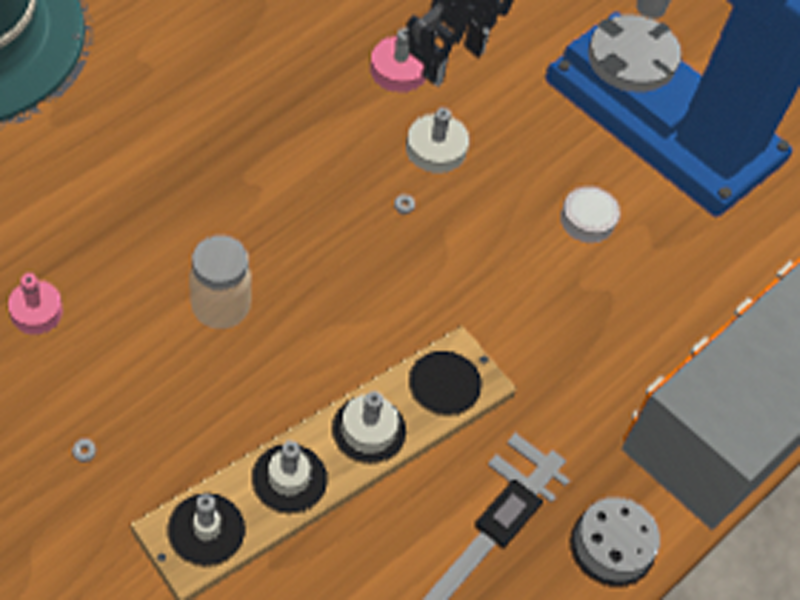

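Three pushers are placed and centred. The gripper is above the white 66 at (438,138). Gripping it.

>>> {"fn": "apply_moves", "kwargs": {"commands": [{"dx": 0.0, "dy": 0.0, "dz": 0.17, "wx": 0.0, "wy": 0.0, "wz": 0.0, "claw": 0.2}, {"dx": 0.0, "dy": 0.0, "dz": 0.33, "wx": 0.0, "wy": 0.0, "wz": 0.0, "claw": 0.2}, {"dx": 0.0, "dy": 0.0, "dz": 0.44, "wx": 0.0, "wy": 0.0, "wz": 0.0, "claw": 0.2}, {"dx": 0.0, "dy": 0.0, "dz": 0.51, "wx": 0.0, "wy": 0.0, "wz": 0.0, "claw": 0.2}, {"dx": 0.0, "dy": 0.0, "dz": 0.51, "wx": 0.0, "wy": 0.0, "wz": 0.0, "claw": 0.2}]}}

```text
time_s: 19.07
tool_pos: [0.4638, 0.2917, 0.0264]
orientation: [3.14, -0.001, -0.005]
wrist_force: [-0.0, -1.2, 1.0]
grip_width: 0.603
finger_force: 0.0
```

>>> {"fn": "apply_moves", "kwargs": {"commands": [{"dx": 0.0, "dy": 0.0, "dz": 0.0, "wx": 0.0, "wy": 0.0, "wz": 0.0, "claw": 0.0}, {"dx": 0.0, "dy": 0.0, "dz": 0.0, "wx": 0.0, "wy": 0.0, "wz": 0.0, "claw": -0.5}, {"dx": 0.0, "dy": 0.0, "dz": 0.0, "wx": 0.0, "wy": 0.0, "wz": 0.0, "claw": -1}, {"dx": 0.0, "dy": 0.0, "dz": 0.0, "wx": 0.0, "wy": 0.0, "wz": 0.0, "claw": -1}, {"dx": 0.0, "dy": 0.0, "dz": 0.0, "wx": 0.0, "wy": 0.0, "wz": 0.0, "claw": -1}]}}

```text
time_s: 19.48
tool_pos: [0.4653, 0.2932, 0.0299]
orientation: [-3.141, 0.0, -0.003]
wrist_force: [-0.9, -1.8, 8.5]
grip_width: 0.17
finger_force: 58.3
```

>>> {"fn": "apply_moves", "kwargs": {"commands": [{"dx": 0.0, "dy": 0.0, "dz": 0.0, "wx": 0.0, "wy": 0.0, "wz": 0.0, "claw": -1}, {"dx": 0.0, "dy": 0.0, "dz": 0.0, "wx": 0.0, "wy": 0.0, "wz": 0.0, "claw": -1}, {"dx": 0.0, "dy": 0.0, "dz": 0.0, "wx": 0.0, "wy": 0.0, "wz": 0.0, "claw": -1}, {"dx": 0.0, "dy": 0.0, "dz": 0.0, "wx": 0.0, "wy": 0.0, "wz": 0.0, "claw": -1}]}}

```text
time_s: 19.82
tool_pos: [0.4653, 0.2932, 0.03]
orientation: [-3.141, 0.0, -0.003]
wrist_force: [-1.1, -1.4, 9.4]
grip_width: 0.166
finger_force: 58.3
```

>>> {"fn": "apply_moves", "kwargs": {"commands": [{"dx": 0.0, "dy": 0.0, "dz": -0.15, "wx": 0.0, "wy": 0.0, "wz": 0.0, "claw": -1}, {"dx": 0.0, "dy": 0.0, "dz": -0.35, "wx": 0.0, "wy": 0.0, "wz": 0.0, "claw": -1}, {"dx": 0.0, "dy": 0.0, "dz": -0.5, "wx": 0.0, "wy": 0.0, "wz": 0.0, "claw": -1}, {"dx": 0.0, "dy": 0.0, "dz": -0.6, "wx": 0.0, "wy": 0.0, "wz": 0.0, "claw": -1}]}}

```text
time_s: 20.15
tool_pos: [0.4652, 0.2935, 0.1525]
orientation: [-3.14, -0.0, -0.005]
wrist_force: [0.3, 0.2, -1.7]
grip_width: 0.165
finger_force: 58.6
```

>>> {"fn": "apply_moves", "kwargs": {"commands": [{"dx": 0.12, "dy": 0.11, "dz": 0.0, "wx": 0.0, "wy": 0.0, "wz": 0.0, "claw": -1}, {"dx": 0.26, "dy": 0.25, "dz": 0.0, "wx": 0.0, "wy": 0.0, "wz": 0.0, "claw": -1}, {"dx": 0.4, "dy": 0.38, "dz": 0.0, "wx": 0.0, "wy": 0.0, "wz": 0.0, "claw": -1}, {"dx": 0.535, "dy": 0.514, "dz": 0.0, "wx": 0.0, "wy": 0.0, "wz": 0.0, "claw": -1}]}}

```text
time_s: 20.48
tool_pos: [0.5728, 0.1887, 0.1497]
orientation: [-3.141, -0.001, -0.002]
wrist_force: [1.5, 0.9, -1.6]
grip_width: 0.167
finger_force: 58.7
```

>>> {"fn": "apply_moves", "kwargs": {"commands": [{"dx": 0.14, "dy": 0.13, "dz": 0.0, "wx": 0.0, "wy": 0.0, "wz": 0.0, "claw": -1}, {"dx": 0.28, "dy": 0.26, "dz": 0.0, "wx": 0.0, "wy": 0.0, "wz": 0.0, "claw": -1}, {"dx": 0.42, "dy": 0.4, "dz": 0.0, "wx": 0.0, "wy": 0.0, "wz": 0.0, "claw": -1}, {"dx": 0.535, "dy": 0.514, "dz": 0.0, "wx": 0.0, "wy": 0.0, "wz": 0.0, "claw": -1}, {"dx": 0.535, "dy": 0.514, "dz": 0.0, "wx": 0.0, "wy": 0.0, "wz": 0.0, "claw": -1}]}}

```text
time_s: 20.9
tool_pos: [0.6822, 0.08, 0.1488]
orientation: [3.139, -0.012, 0.003]
wrist_force: [0.7, -0.3, -2.1]
grip_width: 0.162
finger_force: 58.7
```

>>> {"fn": "apply_moves", "kwargs": {"commands": [{"dx": 0.0, "dy": 0.0, "dz": 0.12, "wx": 0.0, "wy": 0.0, "wz": 0.0, "claw": -1}, {"dx": 0.0, "dy": 0.0, "dz": 0.25, "wx": 0.0, "wy": 0.0, "wz": 0.0, "claw": -1}, {"dx": 0.0, "dy": 0.0, "dz": 0.37, "wx": 0.0, "wy": 0.0, "wz": 0.0, "claw": -1}, {"dx": 0.0, "dy": 0.0, "dz": 0.42, "wx": 0.0, "wy": 0.0, "wz": 0.0, "claw": -1}, {"dx": 0.0, "dy": 0.0, "dz": 0.42, "wx": 0.0, "wy": 0.0, "wz": 0.0, "claw": -1}]}}

```text
time_s: 21.32
tool_pos: [0.6773, 0.0871, 0.0627]
orientation: [3.141, 0.0, -0.005]
wrist_force: [-0.2, -0.6, -1.6]
grip_width: 0.164
finger_force: 58.7
```

>>> {"fn": "apply_moves", "kwargs": {"commands": [{"dx": 0.0, "dy": 0.0, "dz": 0.0, "wx": 0.0, "wy": 0.0, "wz": 0.0, "claw": -1}, {"dx": 0.0, "dy": 0.0, "dz": 0.0, "wx": 0.0, "wy": 0.0, "wz": 0.0, "claw": -1}, {"dx": 0.0, "dy": 0.0, "dz": 0.0, "wx": 0.0, "wy": 0.0, "wz": 0.0, "claw": -1}, {"dx": 0.0, "dy": 0.0, "dz": 0.0, "wx": 0.0, "wy": 0.0, "wz": 0.0, "claw": -1}]}}

```text
time_s: 21.65
tool_pos: [0.6791, 0.0874, 0.0659]
orientation: [-3.141, -0.0, -0.003]
wrist_force: [-0.5, -0.1, -1.2]
grip_width: 0.163
finger_force: 58.7
```

>>> {"fn": "apply_moves", "kwargs": {"commands": [{"dx": 0.0, "dy": 0.0, "dz": 0.02, "wx": 0.0, "wy": 0.0, "wz": 0.0, "claw": -1}, {"dx": 0.0, "dy": 0.0, "dz": 0.045, "wx": 0.0, "wy": 0.0, "wz": 0.0, "claw": -1}, {"dx": 0.0, "dy": 0.0, "dz": 0.06, "wx": 0.0, "wy": 0.0, "wz": 0.0, "claw": -1}, {"dx": 0.0, "dy": 0.0, "dz": 0.068, "wx": 0.0, "wy": 0.0, "wz": 0.0, "claw": -1}, {"dx": 0.0, "dy": 0.0, "dz": 0.068, "wx": 0.0, "wy": 0.0, "wz": 0.0, "claw": -1}]}}

```text
time_s: 22.07
tool_pos: [0.6782, 0.0872, 0.0511]
orientation: [3.141, 0.0, -0.001]
wrist_force: [-7.0, -1.2, 7.8]
grip_width: 0.169
finger_force: 60.0
```

>>> {"fn": "apply_moves", "kwargs": {"commands": [{"dx": 0.0, "dy": 0.0, "dz": 0.0, "wx": 0.0, "wy": 0.0, "wz": 0.0, "claw": -1}, {"dx": 0.0, "dy": 0.0, "dz": 0.0, "wx": 0.0, "wy": 0.0, "wz": 0.0, "claw": -1}, {"dx": 0.0, "dy": 0.0, "dz": 0.0, "wx": 0.0, "wy": 0.0, "wz": 0.0, "claw": -1}]}}

```text
time_s: 22.32
tool_pos: [0.6782, 0.0872, 0.0511]
orientation: [3.141, 0.0, -0.001]
wrist_force: [-6.3, -0.6, 7.9]
grip_width: 0.168
finger_force: 60.0
```

Contact at the expected height. Releasing, rising, then backing away for a check.

>>> {"fn": "apply_moves", "kwargs": {"commands": [{"dx": 0.0, "dy": 0.0, "dz": 0.0, "wx": 0.0, "wy": 0.0, "wz": 0.0, "claw": -0.5}, {"dx": 0.0, "dy": 0.0, "dz": 0.0, "wx": 0.0, "wy": 0.0, "wz": 0.0, "claw": 0.0}, {"dx": 0.0, "dy": 0.0, "dz": 0.0, "wx": 0.0, "wy": 0.0, "wz": 0.0, "claw": 0.0}, {"dx": 0.0, "dy": 0.0, "dz": 0.0, "wx": 0.0, "wy": 0.0, "wz": 0.0, "claw": 0.0}]}}

```text
time_s: 22.65
tool_pos: [0.6785, 0.0873, 0.0507]
orientation: [-3.142, -0.0, 0.0]
wrist_force: [-0.7, -0.8, -0.4]
grip_width: 0.499
finger_force: 0.0
```

>>> {"fn": "apply_moves", "kwargs": {"commands": [{"dx": 0.0, "dy": 0.0, "dz": -0.05, "wx": 0.0, "wy": 0.0, "wz": 0.0, "claw": 0.0}, {"dx": 0.0, "dy": 0.0, "dz": -0.2, "wx": 0.0, "wy": 0.0, "wz": 0.0, "claw": 0.0}, {"dx": 0.0, "dy": 0.0, "dz": -0.4, "wx": 0.0, "wy": 0.0, "wz": 0.0, "claw": 0.0}, {"dx": 0.0, "dy": 0.0, "dz": -0.6, "wx": 0.0, "wy": 0.0, "wz": 0.0, "claw": 0.0}, {"dx": 0.0, "dy": 0.0, "dz": -0.75, "wx": 0.0, "wy": 0.0, "wz": 0.0, "claw": 0.0}]}}

```text
time_s: 23.07
tool_pos: [0.679, 0.0875, 0.2052]
orientation: [-3.141, -0.0, -0.004]
wrist_force: [-0.2, 0.1, 0.1]
grip_width: 0.501
finger_force: 0.0
```

>>> {"fn": "apply_moves", "kwargs": {"commands": [{"dx": -0.8, "dy": -0.3, "dz": 0.0, "wx": 0.0, "wy": 0.0, "wz": 0.0, "claw": 0.0}, {"dx": -0.8, "dy": -0.3, "dz": 0.0, "wx": 0.0, "wy": 0.0, "wz": 0.0, "claw": 0.0}, {"dx": -0.8, "dy": -0.3, "dz": 0.0, "wx": 0.0, "wy": 0.0, "wz": 0.0, "claw": 0.0}, {"dx": -0.8, "dy": -0.3, "dz": 0.0, "wx": 0.0, "wy": 0.0, "wz": 0.0, "claw": 0.0}, {"dx": -0.8, "dy": -0.3, "dz": 0.0, "wx": 0.0, "wy": 0.0, "wz": 0.0, "claw": 0.0}]}}

```text
time_s: 23.48
tool_pos: [0.5129, 0.1502, 0.2018]
orientation: [3.142, 0.008, -0.002]
wrist_force: [0.9, 0.4, 0.4]
grip_width: 0.499
finger_force: 0.0
```

>>> {"fn": "apply_moves", "kwargs": {"commands": [{"dx": 0.0, "dy": 0.0, "dz": 0.0, "wx": 0.0, "wy": 0.0, "wz": 0.0, "claw": 0.0}, {"dx": 0.0, "dy": 0.0, "dz": 0.0, "wx": 0.0, "wy": 0.0, "wz": 0.0, "claw": 0.0}, {"dx": 0.0, "dy": 0.0, "dz": 0.0, "wx": 0.0, "wy": 0.0, "wz": 0.0, "claw": 0.0}, {"dx": 0.0, "dy": 0.0, "dz": 0.0, "wx": 0.0, "wy": 0.0, "wz": 0.0, "claw": 0.0}, {"dx": 0.0, "dy": 0.0, "dz": 0.0, "wx": 0.0, "wy": 0.0, "wz": 0.0, "claw": 0.0}]}}

```text
time_s: 23.9
tool_pos: [0.519, 0.1469, 0.2007]
orientation: [-3.141, 0.001, 0.001]
wrist_force: [-0.2, 0.6, 0.1]
grip_width: 0.499
finger_force: 0.0
```

```bash
python3 - <<'E'
from meas import *
s=robot.state(); print(s['time_s'],s['tool_pos'],s['wrist_force'])
I,D=robot.get_image("scene")
cv2.imwrite("pics/s6.png",cv2.resize(I[150:330,190:430,::-1],(800,600),interpolation=cv2.INTER_CUBIC))
b=(.55,.75,-.25,.15)
for n in("scene","top"):
    I,D=robot.get_image(n)
    h=cv2.cvtColor(ortho(n,I,.041,*b),cv2.COLOR_RGB2HSV)
    print(n,circ((h[...,1]<70)&(h[...,2]>140),b[1],b[3],12,90))
E
```

```text
23.9 [0.519048   0.14688768 0.20070181] [-0.24944521  0.59593485  0.12531351]
scene [(0.6403, -0.1779, 26.2, 37.4), (0.6528, -0.0906, 38.3, 46.0), (0.6661, -0.0022, 51.0, 55.3), (0.678, 0.0868, 64.6, 66.5)]
top [(0.6387, -0.1757, 10.3, 18.0), (0.6506, -0.0893, 26.6, 37.1), (0.6664, -0.002, 48.0, 50.8), (0.6788, 0.0876, 62.3, 64.5)]
```

View pics/s6.png

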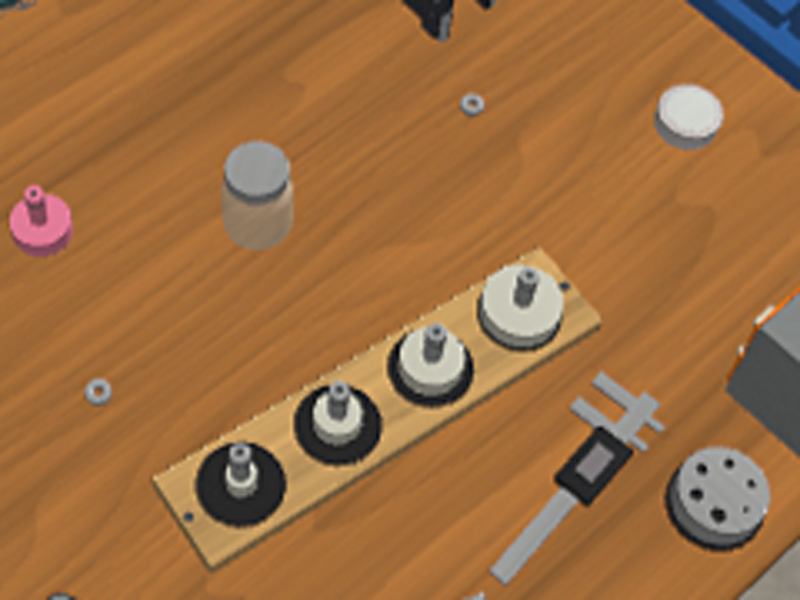

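All four stand upright and centred on their pads in order: 24 at (240,480), 38 at (338,418), 52 at (432,362), 66 at (521,308). The jar hasn't moved, so I'm handing in.

```bash
python3 -c "
from workcell import robot
print(robot.close_job())"
```

```text
the job is handed in; nothing more can be done
None
```

I handed the job in at about 24 s of the 96 s allowed. All four pushers stand upright and centred on their pads, running 66, 52, 38, 24 from the press end, and the jar is where it was; the hand-in returned no verdict, so this rests on my last camera check.

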